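# Set out two lots of seed potatoes to chit, then put the scoops away

## Task

Set the seed potatoes out to chit: holding each scoop low over the tray, tip its potatoes into one end cell, the round ones into the left-hand cell and the long ones into the right-hand cell (left and right as seen from the robot), and put the potatoes that have rolled onto the table in with their own kind; leave the lot in the middle cell there. Then lay both empty scoops in the open drawer and slide it fully shut, without disturbing the other things on the table.

Things in the scene. Friction and masses are not known exactly. Their poses are not given: they have to be found in the camera images.
- tray: fixed pine chitting tray, 137 mm (own x) by 387 mm (own y), 60 mm high, floor and all walls 6 mm thick; origin under its centre. Two cross walls as high as the outer ones divide it into three cells in a row along own y, each 125 mm (x) by 121 mm (y) and 54 mm deep. Corner posts 18 mm square and 78 mm high stand just beyond its two ends
- cell_left (a point): centre of the floor of the left-hand cell (own +y end of the tray; on the left as seen from the robot); axes as the tray's
- cell_middle (a point): centre of the floor of the middle cell
- cell_right (a point): centre of the floor of the right-hand cell (own -y end of the tray)
- scoop_round: loose aluminium hand scoop, 0.18 to 0.29 kg, starting with one or two round potatoes in it; both scoops are alike. Flat open pan 118 mm (own x) by 92 mm (y), sheet 3 mm; origin under its middle, x towards the nose, z up. Behind the pan a level wooden grip, 22 mm wide (y) and 18 mm high, from x = -59 to -144 mm, its axis at z = 34 mm: take it at its middle
- scoop_round_tip (a point): middle of that scoop's nose edge, on the underside, 59 mm ahead of the scoop's origin. The nose has no wall; the sides rise from 16 mm there to 50 mm at the back, which is closed. The potatoes slide or roll out once the pan points nose down more steeply than about 40 degrees
- scoop_long: loose aluminium hand scoop, 0.18 to 0.29 kg, starting with one or two long potatoes in it; both scoops are alike. Flat open pan 118 mm (own x) by 92 mm (y), sheet 3 mm; origin under its middle, x towards the nose, z up. Behind the pan a level wooden grip, 22 mm wide (y) and 18 mm high, from x = -59 to -144 mm, its axis at z = 34 mm: take it at its middle
- scoop_long_tip (a point): middle of that scoop's nose edge, on the underside, 59 mm ahead of the scoop's origin. The nose has no wall; the sides rise from 16 mm there to 50 mm at the back, which is closed. The potatoes slide or roll out once the pan points nose down more steeply than about 40 degrees
- round1: round seed potato, 60 mm long by 52 mm thick, about 75 g, origin at its middle, own x its slightly longer axis; rides in scoop_round; may be absent
- round2: round seed potato, 60 mm long by 52 mm thick, about 75 g, origin at its middle, own x its slightly longer axis; rides in scoop_round; may be absent
- round3: round seed potato, 60 mm long by 52 mm thick, about 75 g, origin at its middle, own x its slightly longer axis; lies on the table; may be absent
- round4: round seed potato, 60 mm long by 52 mm thick, about 75 g, origin at its middle, own x its slightly longer axis; lies on the table; may be absent
- long1: long seed potato, 88 mm long by 34 mm thick, about 55 g, origin at its middle, own x its long axis; rides in scoop_long; may be absent
- long2: long seed potato, 88 mm long by 34 mm thick, about 55 g, origin at its middle, own x its long axis; rides in scoop_long; may be absent
- long3: long seed potato, 88 mm long by 34 mm thick, about 55 g, origin at its middle, own x its long axis; lies on the table; may be absent
- long4: long seed potato, 88 mm long by 34 mm thick, about 55 g, origin at its middle, own x its long axis; lies on the table; may be absent
- mid1: seed potato of a third sort, 68 by 42 mm, origin at its middle, already set out in the middle cell: to be left there
- mid2: seed potato of a third sort, 68 by 42 mm, origin at its middle, already set out in the middle cell: to be left there
- drawer (a joint): how far the drawer stands open (m): 0 is shut; it starts 0.228 to 0.245 open, rubs with about 1 N and stays where left. The fixed wooden drawer unit is 340 mm deep, 300 mm wide and 115 mm high, its front towards the robot; pushing the drawer away from the robot, along +x of drawer_front, shuts it
- drawer_front (a point): foot of the drawer's front wall, inside: middle of the front edge of the drawer's inner floor (moves with the drawer), 22 mm above the table; x points into the unit, y along its width. The inside reaches 295 mm in x and 129 mm to either side; walls 71 mm high; nothing in it may stand above 75 mm. Open by d, the unit's top covers what lies beyond x = d - 6 mm
- drawer_handle (a point): middle of the drawer's steel bar handle: bar 11 mm thick and 120 mm long along y, 35 mm before the drawer's face, 77 mm above the table
- chalk_holder: bystander: loose green chalk holder, 127 mm long, 15 mm thick, lying on the table
- jar: bystander: loose clear glass jar with a screw lid, 80 mm in diameter, 120 mm high, origin under its centre. Not listed: to its right, behind the tray and beside the drawer unit, stands a fixed LED lantern 104 mm wide and 220 mm high; farther back and left a slate, a trowel and a flowerpot 112 mm high
- mug: bystander: loose enamel mug with plant labels in it, 80 mm in diameter, 80 mm high (labels to 140 mm), origin under its centre
There are look-alikes about, which are no part of the job. What is shaped like the long4 but orange, pink or turquoise is not meant.

How it is judged (in metres and radians):
On the way, in this order (a step that is already met when the one before it is completed fails the run):
1. one scoop, nose down and low over its own cell, has let its potatoes fall into that cell (((angle between scoop_round's own z axis and vertical above 0.45 rad and height (world z) of scoop_round_tip below 0.14 m and horizontal distance between scoop_round_tip and cell_left below 0.085 m and ((x of round1 in the frame of cell_left between -0.061 and 0.061 m and y of round1 in the frame of cell_left between -0.061 and 0.061 m and z of round1 in the frame of cell_left between 0 and 0.066 m) or (x of round2 in the frame of cell_left between -0.061 and 0.061 m and y of round2 in the frame of cell_left between -0.061 and 0.061 m and z of round2 in the frame of cell_left between 0 and 0.066 m))) or (angle between scoop_long's own z axis and vertical above 0.45 rad and height (world z) of scoop_long_tip below 0.14 m and horizontal distance between scoop_long_tip and cell_right below 0.085 m and ((x of long1 in the frame of cell_right between -0.061 and 0.061 m and y of long1 in the frame of cell_right between -0.061 and 0.061 m and z of long1 in the frame of cell_right between 0 and 0.066 m) or (x of long2 in the frame of cell_right between -0.061 and 0.061 m and y of long2 in the frame of cell_right between -0.061 and 0.061 m and z of long2 in the frame of cell_right between 0 and 0.066 m))))), for 0.2 s.
2. the other scoop too, nose down and low over its own cell, has let its potatoes fall into that cell ((((angle between scoop_round's own z axis and vertical above 0.45 rad and height (world z) of scoop_round_tip below 0.14 m and horizontal distance between scoop_round_tip and cell_left below 0.085 m and ((x of round1 in the frame of cell_left between -0.061 and 0.061 m and y of round1 in the frame of cell_left between -0.061 and 0.061 m and z of round1 in the frame of cell_left between 0 and 0.066 m) or (x of round2 in the frame of cell_left between -0.061 and 0.061 m and y of round2 in the frame of cell_left between -0.061 and 0.061 m and z of round2 in the frame of cell_left between 0 and 0.066 m))) and ((x of long1 in the frame of cell_right between -0.061 and 0.061 m and y of long1 in the frame of cell_right between -0.061 and 0.061 m and z of long1 in the frame of cell_right between 0 and 0.066 m) or (x of long2 in the frame of cell_right between -0.061 and 0.061 m and y of long2 in the frame of cell_right between -0.061 and 0.061 m and z of long2 in the frame of cell_right between 0 and 0.066 m))) or ((angle between scoop_long's own z axis and vertical above 0.45 rad and height (world z) of scoop_long_tip below 0.14 m and horizontal distance between scoop_long_tip and cell_right below 0.085 m and ((x of long1 in the frame of cell_right between -0.061 and 0.061 m and y of long1 in the frame of cell_right between -0.061 and 0.061 m and z of long1 in the frame of cell_right between 0 and 0.066 m) or (x of long2 in the frame of cell_right between -0.061 and 0.061 m and y of long2 in the frame of cell_right between -0.061 and 0.061 m and z of long2 in the frame of cell_right between 0 and 0.066 m))) and ((x of round1 in the frame of cell_left between -0.061 and 0.061 m and y of round1 in the frame of cell_left between -0.061 and 0.061 m and z of round1 in the frame of cell_left between 0 and 0.066 m) or (x of round2 in the frame of cell_left between -0.061 and 0.061 m and y of round2 in the frame of cell_left between -0.061 and 0.061 m and z of round2 in the frame of cell_left between 0 and 0.066 m))))), for 0.2 s.
At the end, for the whole second after the job is handed in: Round potatoes rest in the left cell, long ones in the right, the third sort in the middle (each one's middle within 61 mm of the cell's centre along both sides, at most 66 mm above its floor); both scoops lie in the drawer, open by less than 6 mm (x of round1 in the frame of cell_left between -0.061 and 0.061 m and y of round1 in the frame of cell_left between -0.061 and 0.061 m and z of round1 in the frame of cell_left between 0 and 0.066 m and linear speed of each of round1, round2, round3, round4, long1, long2, long3, long4, mid1, mid2, scoop_round, scoop_long below 0.03 m/s and x of round2 in the frame of cell_left between -0.061 and 0.061 m and y of round2 in the frame of cell_left between -0.061 and 0.061 m and z of round2 in the frame of cell_left between 0 and 0.066 m and x of round3 in the frame of cell_left between -0.061 and 0.061 m and y of round3 in the frame of cell_left between -0.061 and 0.061 m and z of round3 in the frame of cell_left between 0 and 0.066 m and x of round4 in the frame of cell_left between -0.061 and 0.061 m and y of round4 in the frame of cell_left between -0.061 and 0.061 m and z of round4 in the frame of cell_left between 0 and 0.066 m and x of long1 in the frame of cell_right between -0.061 and 0.061 m and y of long1 in the frame of cell_right between -0.061 and 0.061 m and z of long1 in the frame of cell_right between 0 and 0.066 m and x of long2 in the frame of cell_right between -0.061 and 0.061 m and y of long2 in the frame of cell_right between -0.061 and 0.061 m and z of long2 in the frame of cell_right between 0 and 0.066 m and x of long3 in the frame of cell_right between -0.061 and 0.061 m and y of long3 in the frame of cell_right between -0.061 and 0.061 m and z of long3 in the frame of cell_right between 0 and 0.066 m and x of long4 in the frame of cell_right between -0.061 and 0.061 m and y of long4 in the frame of cell_right between -0.061 and 0.061 m and z of long4 in the frame of cell_right between 0 and 0.066 m and x of mid1 in the frame of cell_middle between -0.061 and 0.061 m and y of mid1 in the frame of cell_middle between -0.061 and 0.061 m and z of mid1 in the frame of cell_middle between 0 and 0.066 m and x of mid2 in the frame of cell_middle between -0.061 and 0.061 m and y of mid2 in the frame of cell_middle between -0.061 and 0.061 m and z of mid2 in the frame of cell_middle between 0 and 0.066 m and x of scoop_round in the frame of drawer_front between 0 and 0.295 m and y of scoop_round in the frame of drawer_front between -0.13 and 0.13 m and z of each of scoop_round, scoop_long in the frame of drawer_front below 0.06 m and x of scoop_long in the frame of drawer_front between 0 and 0.295 m and y of scoop_long in the frame of drawer_front between -0.13 and 0.13 m and value of joint drawer below 0.006 m); the robot touches nothing.
It fails at once if the chalk holder is disturbed (moved more than 40 mm) (distance of chalk_holder from where it was at the start of the episode above 0.04 m).
It fails at once if the glass jar is disturbed (moved more than 40 mm or tipped over) (distance of jar from where it was at the start of the episode above 0.04 m or angle between jar's own z axis and vertical above 0.5 rad).
It fails at once if the enamel mug is disturbed (moved more than 40 mm or tipped over) (distance of mug from where it was at the start of the episode above 0.04 m or angle between mug's own z axis and vertical above 0.5 rad).
Of round1, round2 only 1 to 2 are there at a start; the rules pass over those that are not, and their reading is None.
Of long1, long2 only 1 to 2 are there at a start; the rules pass over those that are not, and their reading is None.
Of round3, round4, long3, long4 only 2 to 4 are there at a start; the rules pass over those that are not, and their reading is None.
At some moment in a run one of round3, round4, long3, long4 may be knocked a few centimetres aside while the robot is not near it.
It also fails if it takes over 210 s, if anything falls off the work surface, if the arm or the gripper's body presses on something with over 40 N, if the wrist force passes 120 N, or if a joint passes its speed limit or range.

## Robot

A 6-joint arm with a two-finger parallel gripper is mounted at the origin on the work surface. World frame = base frame: x ahead of the robot, y to its left, z up, the work surface at z = 0. Lengths are in m, angles in degrees, forces in N, time in s.
With the tool pointing down it reaches from about 0.4 to 0.825 m from the base axis. Payload 7 kg.
Tool frame: the origin (TCP) lies at the very end of the fingers, on their centre line; the grasp point (between the pads) lies 19 mm behind it (r.hold_point_z is the distance from the TCP to the grasp point, in m); z points along the fingers, y is the direction in which the jaws open and shut (so a half turn about z gives the same grasp; the last joint's range is limited). The gripper opens to 88 mm and grips with 3 to 60 N. Pads are 19 mm wide; open, the fingers measure 130 mm over their backs; the gripper's body (78 mm by 193 mm) begins 47 mm behind the grasp point.
Start: joints at [-47.034, 20.546, 0.682, 0, -70.136, -16.507], TCP at [0.301, -0.604, 0.227] pointing down, gripper open.
Joint ranges: [-176.03, 176.03], [-82.01, 121.73], [-58.28, 71.71], [-173.87, 95.51], [-174.79, -0.11], [-173.66, 173.66]. Speed limits (degrees/s): [136.94, 136.94, 172.46, 180, 180, 180].

## Interface

Orientations are given as [roll, pitch, yaw] about the fixed x, y, z axes, in that order (R = Rz(yaw) Ry(pitch) Rx(roll)).
In Python, from plant import r gives the robot as it stands. The module is installed in compiled form; this text tells all that it offers.
- The arm moves only by the shell command python3 -m inch 'ROWS' [FORCE]. ROWS is text: rows parted by semicolons, each of 7 numbers parted by spaces: the shift along the tool's x, y, z in m, then the turn, a rotation vector about the tool's x, y, z in rad, then the opening, from 0 (shut) to 1 (fully open). In form: tx ty tz ax ay az jaw; .... A call has 1 to 20 rows; each row shifts and turns the commanded pose from where the row before left it, along the tool's axes as they then stand; what a row does not reach is not made up. A row lasts 1/12 s, in which the tool goes at most 41.7 mm and 7.16 degrees, less where a joint would pass 70% of its speed; a pose out of reach is approached as far as the arm can. A call with a gripper value outside its range is refused whole. The fingers move at their own pace and stop on an object; FORCE is the grip in N (left out, the last holds). Time passes only in rows, so rows that do not move let the fingers close. It gives the time, the measured TCP pose, the force and the opening at its end, in the units of the state.
- r.get_state(): the state, without advancing time (a new reading comes with each control period).
- r.capture(name): name is "scene" or "side" or "wrist"; returns the picture (384x512x3 uint8, red, green, blue); there is no depth.
- r.camera_params(name): a dict with "vfov" (degrees; the focal length in pixels is half the picture's height over the tangent of half this angle, whatever the lens; pixels are square), "cx", "cy" (the principal point, pixels), "distortion" ([k1, k2, p1, p2, k3] as OpenCV has them; the pictures are not rectified), "R" (3x3) and "t" (3): a world point X has camera coordinates R X + t. Camera axes: x right, y down, z forward; pixel columns grow to the right and rows downward; lengths in m; the calibration is good to about 2 mm. A picture is of the moment at which its call begins: read the wrist's pose just before it. camera_params takes no time and is no camera call; for the wrist camera it gives the pose at the moment of the call.
- r.close_job(): hands the job in, once; it reports no verdict.
Trained networks look in the newest picture that a camera, given by its name, has taken for a name from the list of things; names that differ only in an ending like _2 or _b are one class to them, and where a whole thing is asked for, a point or a joint stands for the part that bears it (a point fixed in the world has none). Each returns a list of dicts, best first, with "p" (0 to 1); they miss things now and then, are a little off and sometimes report something else, mostly with a low value. They report only what shows in the picture. A call takes as long as a camera call. They do not tell look-alikes from the thing itself.
- r.recognise(target, camera): "xy" ([column, row] in pixels, amid what is visible of it).
The state is a dict: "time_s": time; "joints": joint angles; "qd": joint speeds; "joint_torque": joint torques, N m; "tcp_pos": TCP position; "eef_rot": TCP orientation; "contact_force": force on the tool from outside, world axes, zero at the start; "moment": the same for the moment, N m; "gripper_width": finger opening in m.
Only numpy, scipy, OpenCV 4.12 (cv2) and the standard library are available. Lean on these libraries where they do the work, as an engineer would, in place of code of your own. Each camera call takes 0.05 s, during which the arm holds its last target.

## Working session

There is one attempt and no reset: what is moved stays moved. The work goes in short steps, Python scripts to look and compute and a shell command to move; the robot and the scene stay as the last step left them, time stands still between calls to the robot, and variables do not carry over. Pictures are saved under pics/ and viewed, and the job is handed in when it is done.

```bash
ls -la; mkdir -p pics; python3 - <<'E'
from plant import r
import cv2
print(r.get_state())
for n in ["scene","side","wrist"]:
    p=r.camera_params(n); print(n,p)
    cv2.imwrite(f"pics/a_{n}.png",r.capture(n)[:,:,::-1])
E
```

```text
total 12
drwxr-xr-x  3 agent agent 4096 Dec  5 22:09 .
drwxr-xr-x 23 root  root  4096 Dec  5 22:09 ..
drwxr-xr-x  2 agent agent 4096 Dec  5 22:09 pics
{'time_s': 0.0, 'joints': array([-4.70335741e+01,  2.05916006e+01,  6.34340593e-01, -1.86047436e-02,
       -7.01369860e+01, -1.65077797e+01]), 'qd': array([ 0.08438881, -0.03720025, -0.0695508 ,  0.05692252,  0.07894108,
        0.00409758]), 'joint_torque': array([-4.91702815e-05, -5.82710302e+01,  2.93061322e+01,  6.99741170e+00,
        6.84738407e-03, -1.72221044e-04]), 'tcp_pos': array([ 0.30050666, -0.6038726 ,  0.2256299 ]), 'eef_rot': array([ 1.79904669e+02, -1.00131856e-02, -1.53547681e+02]), 'contact_force': array([ 0.53321259, -0.63381022, -0.47693215]), 'moment': array([0.03469627, 0.00700148, 0.03368035]), 'gripper_width': 0.08759802308657141}
scene {'vfov': 46.52322056294008, 'cx': 250.82034802136783, 'cy': 185.80561225966343, 'distortion': array([-0.17748554,  0.        ,  0.        ,  0.        ,  0.        ]), 'R': array([[-8.07021060e-01,  5.90522049e-01,  8.47141473e-04],
       [ 5.01859329e-01,  6.86607164e-01, -5
[... 175 characters left out ...]
070974215755, 'cy': 190.7855359028523, 'distortion': array([0.03214032, 0.        , 0.        , 0.        , 0.        ]), 'R': array([[-0.78001387, -0.62545468, -0.01961644],
       [-0.44120016,  0.57191701, -0.69155864],
       [ 0.44375756, -0.53077056, -0.7220539 ]]), 't': array([0.49721608, 0.23010996, 1.08597627])}
wrist {'vfov': 68.27156161358464, 'cx': 257.04636304200926, 'cy': 192.17667179911848, 'distortion': array([-0.02887438,  0.        ,  0.        ,  0.        ,  0.        ]), 'R': array([[-0.44551406,  0.895274  ,  0.00129866],
       [ 0.86842851,  0.4318015 ,  0.24367886],
       [ 0.21759858,  0.10969016, -0.96985511]]), 't': array([ 0.67493565, -0.03086749,  0.38957104])}
```

View pics/a_scene.png

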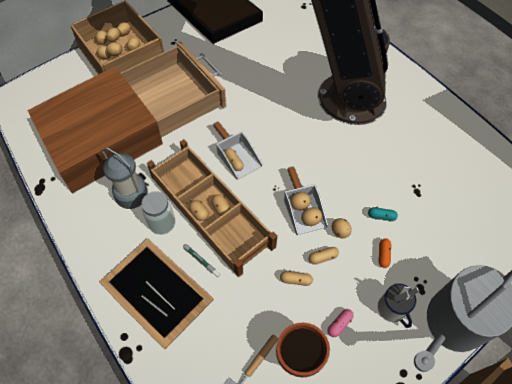

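View pics/a_side.png

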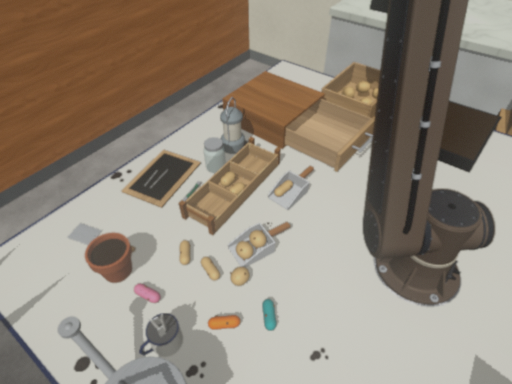

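View pics/a_wrist.png

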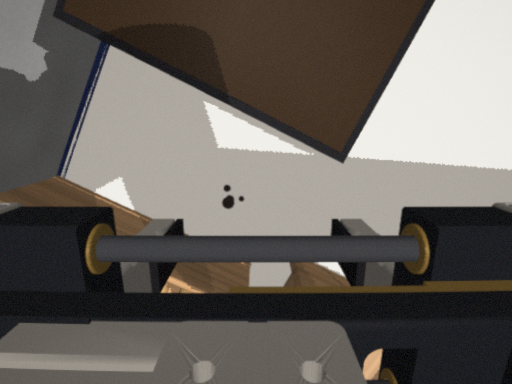

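```bash
cat > h.py <<'E'
import numpy as np, cv2
from plant import r
def cam(n):
    p=r.camera_params(n); f=192/np.tan(np.radians(p['vfov']/2))
    K=np.array([[f,0,p['cx']],[0,f,p['cy']],[0,0,1]]); return K,p['distortion'],p['R'],p['t']
def px2w(n,uv,z,c=None):
    K,d,R,t=c or cam(n)
    uv=np.array(uv,float).reshape(-1,1,2)
    q=cv2.undistortPoints(uv,K,d).reshape(-1,2)
    out=[]
    C=-R.T@t
    for (a,b),zz in zip(q,np.broadcast_to(z,len(q))):
        v=R.T@np.array([a,b,1]); s=(zz-C[2])/v[2]; out.append(C+s*v)
    return np.array(out)
def w2px(n,X,c=None):
    K,d,R,t=c or cam(n)
    return cv2.projectPoints(np.array(X,float).reshape(-1,1,3),cv2.Rodrigues(R)[0],t,K,d)[0].reshape(-1,2)
def crop(n,name,box,s,img=None):
    im=r.capture(n) if img is None else img
    u0,v0,u1,v1=box
    o=cv2.resize(im[v0:v1,u0:u1],None,fx=s,fy=s,interpolation=cv2.INTER_CUBIC)
    cv2.imwrite(f"pics/{name}.png",o[:,:,::-1])
E
python3 - <<'E'
from h import *
s=cv2.imread("pics/a_scene.png")[:,:,::-1]
crop("scene","b1",(140,100,360,300),3.6,s)
crop("scene","b2",(30,0,250,200),3.6,s)
for c in ["scene","side"]:
  r.capture(c) 
  for t in ["scoop_round","scoop_long","round3","long3","mid1","jar","mug","chalk_holder","drawer_handle","tray"]:
    L=r.recognise(t,c)
    for o in L[:6]:
        print(c,t,np.round(o['xy'],0),round(o['p'],2),np.round(px2w(c,o['xy'],0.02)[0],3))
E
```

```text
scene scoop_round [298. 209.] 0.95 [0.443 0.24  0.02 ]
scene scoop_long [237. 150.] 0.95 [ 0.465 -0.033  0.02 ]
scene round3 [297. 201.] 0.87 [0.428 0.217 0.02 ]
scene round3 [314. 215.] 0.84 [0.418 0.284 0.02 ]
scene round3 [345. 227.] 0.79 [0.374 0.364 0.02 ]
scene round3 [218. 206.] 0.45 [0.622 0.095 0.02 ]
scene long3 [383. 253.] 0.83 [0.342 0.488 0.02 ]
scene long3 [319. 254.] 0.77 [0.485 0.382 0.02 ]
scene long3 [385. 216.] 0.76 [0.253 0.408 0.02 ]
scene long3 [338. 322.] 0.58 [0.566 0.556 0.02 ]
scene long3 [231. 159.] 0.49 [ 0.498 -0.017  0.02 ]
scene mid1 [198. 210.] 0.62 [0.676 0.074 0.02 ]
scene mid1 [312. 213.] 0.62 [0.419 0.273 0.02 ]
scene mid1 [221. 204.] 0.54 [0.613 0.096 0.02 ]
scene jar [158. 213.] 0.66 [0.774 0.015 0.02 ]
scene mug [398. 304.] 0.66 [0.41  0.616 0.02 ]
scene mug [240. 149.] 0.43 [ 0.454 -0.032  0.02 ]
scene chalk_holder [199. 260.] 0.68 [0.758 0.204 0.02 ]
scene drawer_handle [177.  87.] 0.6 [ 0.475 -0.382  0.02 ]
scene tray [214. 210.] 0.57 [0.64  0.102 0.02 ]
side scoop_round [260. 246.] 0.85 [0.403 0.237 0.02 ]
side scoop_round [231. 189.] 0.47 [
[... 370 characters left out ...]
]
side long3 [283. 186.] 0.67 [ 0.498 -0.022  0.02 ]
side long3 [212. 268.] 0.65 [0.471 0.387 0.02 ]
side long3 [226. 320.] 0.59 [0.333 0.481 0.02 ]
side long3 [269. 313.] 0.57 [0.254 0.393 0.02 ]
side mid1 [230. 177.] 0.64 [0.682 0.059 0.02 ]
side mid1 [230. 188.] 0.61 [0.646 0.1   0.02 ]
side mid1 [236. 184.] 0.43 [0.639 0.074 0.02 ]
side jar [212. 156.] 0.85 [0.819 0.011 0.02 ]
side mug [165. 338.] 0.93 [0.425 0.613 0.02 ]
side chalk_holder [235. 188.] 0.2 [0.634 0.09  0.02 ]
side chalk_holder [226. 189.] 0.18 [0.655 0.114 0.02 ]
side drawer_handle [328. 133.] 0.69 [ 0.532 -0.395  0.02 ]
side drawer_handle [228. 187.] 0.17 [0.655 0.104 0.02 ]
side tray [231. 186.] 0.57 [0.649 0.094 0.02 ]
```

View pics/b1.png

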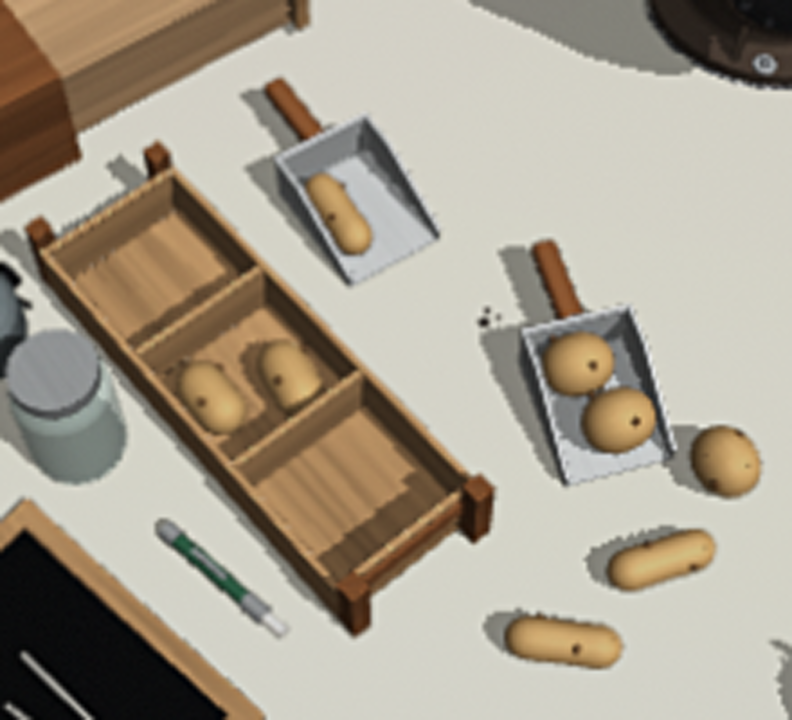

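View pics/b2.png

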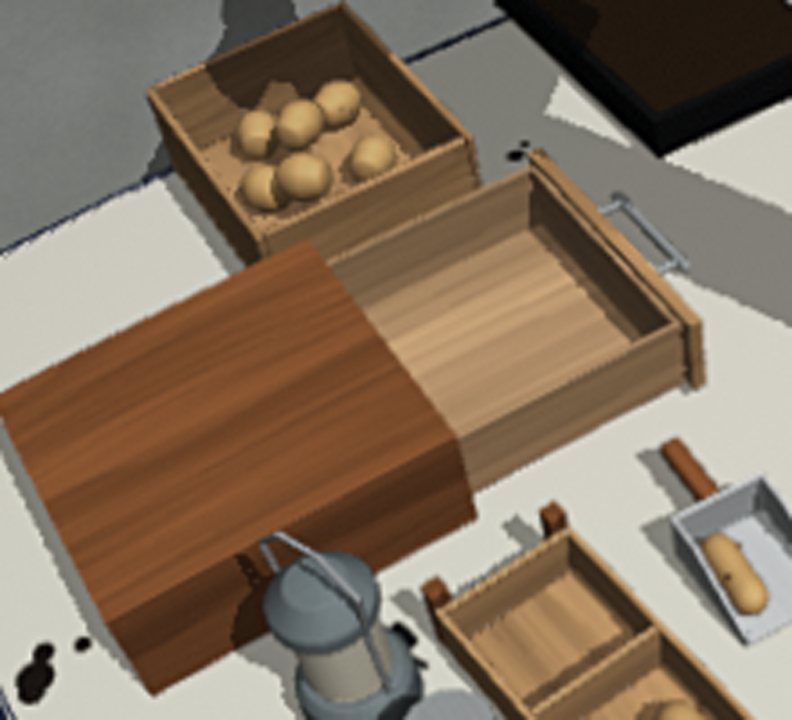

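```bash
python3 - <<'E'
from h import *
def b1(a,z): 
    a=np.array(a)/3.6+[140,100]; return px2w("scene",a,z)
def b2(a,z): 
    a=np.array(a)/3.6+[30,0]; return px2w("scene",a,z)
P=b1([(157,150),(38,228),(478,487),(352,590)],.078); print("posts",P.round(3), P.mean(0).round(3))
d=(P[2]+P[3]-P[0]-P[1])/2; print("len y",np.linalg.norm(d[:2]),np.degrees(np.arctan2(-d[0],d[1])), np.linalg.norm(P[0]-P[1]))
for n,rear,nose,g in [("round",[(523,333),(628,310)],[(568,484),(673,458)],(543,243)),("long",[(278,157),(368,118)],[(352,283),(438,237)],(277,85))]:
    R=b1(rear,.05);N=b1(nose,[0.0,.0]);G=b1([g],.043)
    print(n,R.round(3),N.round(3),G.round(3))
    for a,b in [(R.mean(0),N.mean(0)),(G[0],N.mean(0)),(G[0],R.mean(0))]:
        v=b-a; print(np.linalg.norm(v[:2]),np.degrees(np.arctan2(v[1],v[0])))
U=b2([(310,243),(458,437),(0,390),(105,622)],.115); print("unit",U.round(3)); v=U[0]-U[2];print(np.degrees(np.arctan2(-v[1],-v[0])))
v=U[1]-U[0];print(np.degrees(np.arctan2(v[1],v[0])))
print("handle",b2([(620,197),(685,265)],.077).round(3))
c="scene"
pts=[(735,462),(662,560),(564,642)]
print("pot",b1(pts,[.026,.017,.017]).round(3))
print("long ends",b1([(628,573),(697,545),(525,635),(603,650)],.017).round(3))
print("long1",b1([(323,192),(355,240)],.02).round(3))
E
```

```text
posts [[ 0.598 -0.119  0.078]
 [ 0.718 -0.109  0.078]
 [ 0.571  0.284  0.078]
 [ 0.692  0.295  0.078]] [0.645 0.088 0.078]
len y 0.4037612082310733 3.793977306291578 0.12026312482341192
round [[0.451 0.188 0.05 ]
 [0.37  0.221 0.05 ]] [[0.487 0.296 0.   ]
 [0.405 0.328 0.   ]] [[0.381 0.127 0.043]]
0.11323117808803063 71.53498413104842
0.19618890587892296 70.50204612617026
0.08300123199751007 69.09283518766641
long [[ 0.511 -0.071  0.05 ]
 [ 0.424 -0.06   0.05 ]] [[0.516 0.043 0.   ]
 [0.429 0.048 0.   ]] [[ 0.464 -0.143  0.043]]
0.11149631097932484 87.47280634166174
0.18858322935291708 87.55329561658463
0.077087187516427 87.66971263398618
unit [[ 0.63  -0.499  0.115]
 [ 0.634 -0.205  0.115]
 [ 0.942 -0.512  0.115]
 [ 0.957 -0.214  0.115]]
-2.5422111885244636
89.32407430643919
handle [[ 0.346 -0.41   0.077]
 [ 0.348 -0.294  0.077]]
pot [[0.38  0.367 0.026]
 [0.476 0.393 0.017]
 [0.577 0.4   0.017]]
long ends [[0.504 0.386 0.017]
 [0.447 0.4   0.017]
 [0.597 0.378 0.017]
 [0.558 0.422 0.017]]
long1 [[ 0.489 -0.037  0.02 ]
 [ 0.496  0.02   0.02 ]]
```

```bash
cat >> h.py <<'E'
def Rz(y):
    y=np.radians(y); return np.array([[np.cos(y),-np.sin(y),0],[np.sin(y),np.cos(y),0],[0,0,1]])
S3=[[( .059,.046,0),(.059,-.046,0),(.059,-.046,.016),(-.059,-.046,.05),(-.059,.046,.05),(.059,.046,.016),(.059,.046,0)],
    [(-.059,.046,.05),(-.059,.046,0),(.059,.046,0)],[(-.059,-.046,.05),(-.059,-.046,0),(.059,-.046,0)],
    [(-.059,.011,.043),(-.144,.011,.043),(-.144,-.011,.043),(-.059,-.011,.043)],[(-.144,.011,.025),(-.144,-.011,.025)]]
T3=[[(sx*.0685,sy*.1935,.06) for sx,sy in [(1,1),(1,-1),(-1,-1),(-1,1),(1,1)]],[(sx*.0625,.0605*1,.06) for sx in(1,-1)],[(sx*.0625,-.0605*1,.06) for sx in(1,-1)]]
def wire(im,n,lines,x,y,z,yaw,col=(255,0,0),s=4,R=None,box=None):
    M=Rz(yaw) if R is None else R
    for L in lines:
        X=np.array(L)@M.T+[x,y,z]; p=w2px(n,X)
        p=(p+.5-np.array(box[:2]))*s
        cv2.polylines(im,[np.round(p).astype(int)],False,col,1,cv2.LINE_AA)
def rotv(p): # euler to matrix
    from scipy.spatial.transform import Rotation as Q
    return Q.from_euler('xyz',p,degrees=True).as_matrix()
def plan(target,rpy=None):
    """tool-frame shift & rotvec from measured pose to target (TCP), world."""
    from scipy.spatial.transform import Rotation as Q
    st=r.get_state(); R=rotv(st['eef_rot']); d=R.T@(np.array(target)-st['tcp_pos'])
    out=f"shift {np.round(d,4)}"
    if rpy is not None:
        rv=Q.from_matrix(R.T@rotv(rpy)).as_rotvec(); out+=f" rot {np.round(rv,4)} rows>= {max(np.linalg.norm(d)/.0417,np.degrees(np.linalg.norm(rv))/7.16):.1f}"
    print(out, "from",np.round(st['tcp_pos'],4),np.round(st['eef_rot'],1),'t',round(st['time_s'],2))
E
cat > ov.py <<'E'
from h import *
import sys
boxes={"scene":(140,90,350,250),"side":(180,130,340,280)}
for n,s in (("scene",3.7),("side",4)):
    im=cv2.imread(f"pics/a_{n}.png")[:,:,::-1]; b=boxes[n]
    o=np.ascontiguousarray(cv2.resize(im[b[1]:b[3],b[0]:b[2]],None,fx=s,fy=s,interpolation=cv2.INTER_CUBIC))
    wire(o,n,S3,.446-.059*np.cos(np.radians(70.5)),.312-.059*np.sin(np.radians(70.5)),0,70.5,s=s,box=b)
    wire(o,n,S3,.4725-.059*np.cos(np.radians(87.5)),.0455-.059*np.sin(np.radians(87.5)),0,87.5,s=s,box=b)
    wire(o,n,T3,.645,.088,0,3.8,(0,0,255),s=s,box=b)
    cv2.imwrite(f"pics/ov1_{n}.png",o[:,:,::-1])
E
python3 ov.py
```

```text
(no output)
```

View pics/ov1_scene.png

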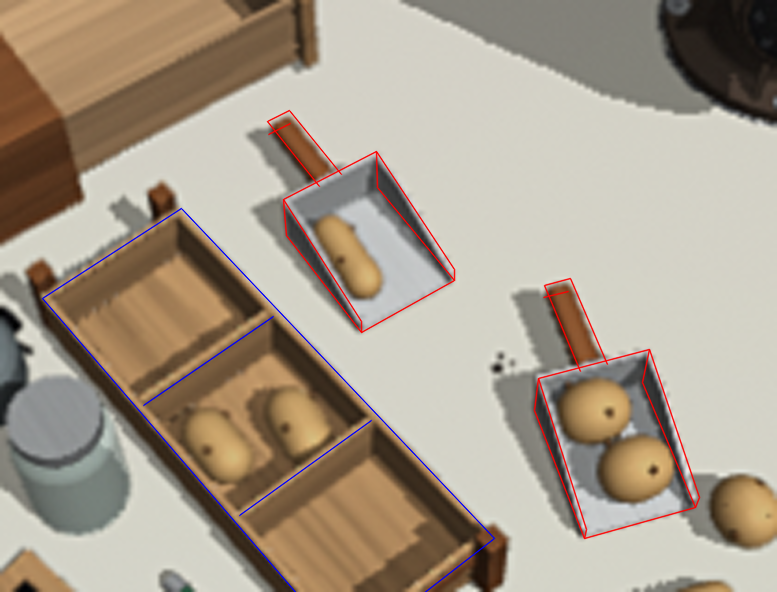

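View pics/ov1_side.png

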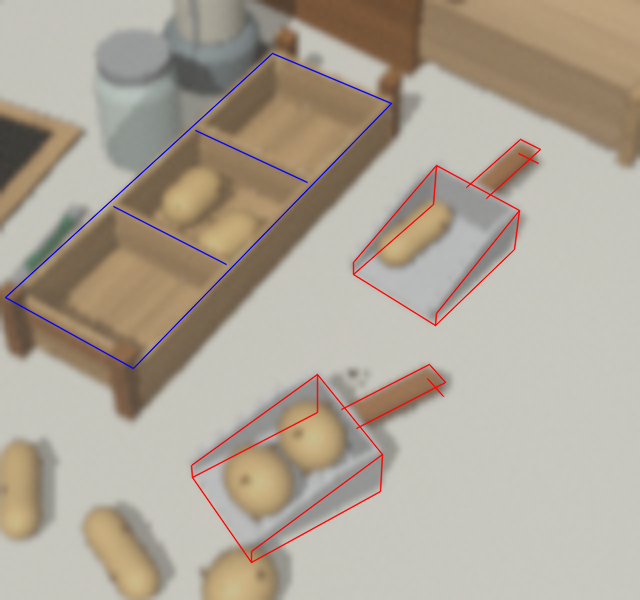

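```bash
python3 -m inch '0 0 0 0 0 -0.1183 1;0 0 0 0 0 -0.1183 1;0 0 0 0 0 -0.1183 1;0 0 0 0 0 -0.1183 1;0 0 0 0 0 -0.1183 1;0 0 0 0 0 -0.1183 1;0 0 0 0 0 -0.1183 1;0 0 0 0 0 -0.1183 1;0 0 0 0 0 -0.1183 1;0 0 0 0 0 0 1' 60; python3 -c "
from h import *
plan([.4655,-.115,.15],[180,0,-92.5])"
```

```text
time_s: 2.08
tcp_pos: [0.3007, -0.6043, 0.2266]
eef_rot: [-180.0, -0.0, -92.2]
contact_force: [0.1, 0.1, 0.6]
gripper_width: 0.0878
shift [-0.4953 -0.1456  0.0766] rot [-0.     -0.      0.0048] rows>= 12.5 from [ 0.3007 -0.6043  0.2266] [-180.    -0.   -92.2] t 2.08
```

```bash
python3 -m inch '-0.035 -0.0105 0 0 0 0 1;-0.035 -0.0105 0 0 0 0 1;-0.035 -0.0105 0 0 0 0 1;-0.035 -0.0105 0 0 0 0 1;-0.035 -0.0105 0 0 0 0 1;-0.035 -0.0105 0 0 0 0 1;-0.035 -0.0105 0 0 0 0 1;-0.035 -0.0105 0.006 0 0 0 1;-0.035 -0.0105 0.010 0 0 0 1;-0.035 -0.0105 0.01 0 0 0 1;-0.035 -0.0105 0.01 0 0 0 1;-0.035 -0.0105 0.01 0 0 0 1;-0.035 -0.0105 0.01 0 0 0 1;-0.035 -0.0105 0.01 0 0 0 1;0 0 0.01 0 0 0 1;0 0 0 0 0 0 1' 60; python3 -c "
from h import *
plan([.4655,-.115,.016],[180,0,-92.5]); crop('wrist','c1',(0,0,512,384),1.5); crop('scene','c1s',(140,60,350,220),3.7)"
```

```text
time_s: 3.42
tcp_pos: [0.4688, -0.1195, 0.149]
eef_rot: [179.9, 0.0, -92.6]
contact_force: [-1.5, 0.6, 0.5]
gripper_width: 0.0878
shift [-0.0043  0.0031  0.133 ] rot [ 0.0025  0.     -0.0011] rows>= 3.2 from [ 0.4688 -0.1195  0.149 ] [179.9   0.  -92.6] t 3.42
```

View pics/c1.png

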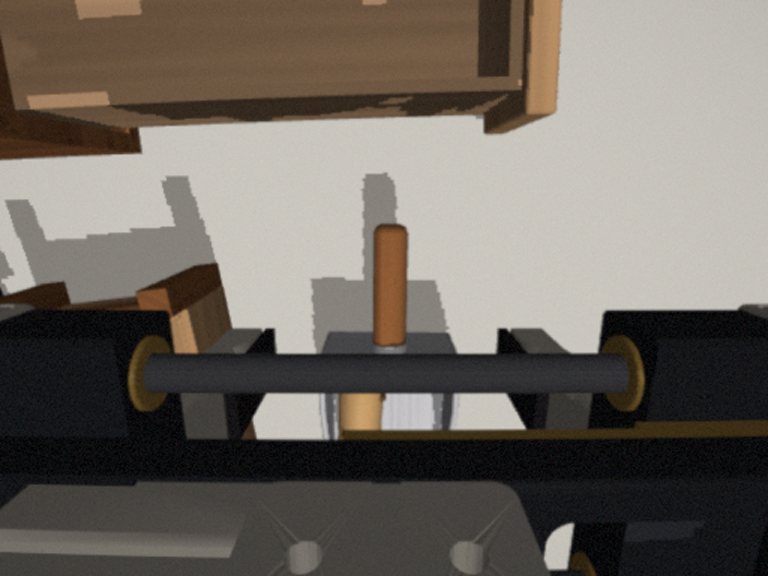

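View pics/c1s.png

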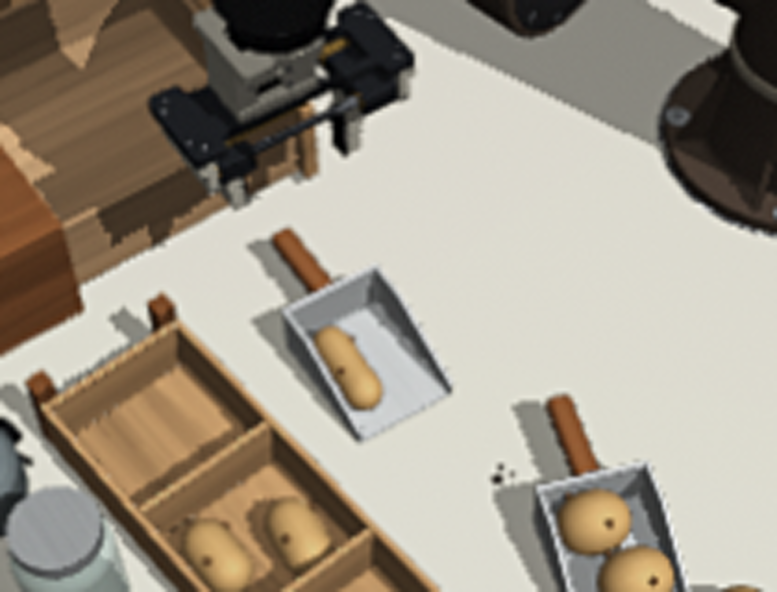

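```bash
python3 -c "
from h import *
print(px2w('wrist',[(260,152),(248.7,230),(270,230)],.043).round(4))"; python3 -m inch '-0.002 0.0015 0.025 0 0 0 0.6;-0.002 0.0015 0.025 0 0 0 0.6;0 0 0.025 0 0 0 0.6;0 0 0.02 0 0 0 0.6;0 0 0.015 0 0 0 0.6;0 0 0.012 0 0 0 0.6;0 0 0.008 0 0 0 0.6;0 0 0.003 0 0 0 0.6;0 0 0 0 0 0 0.6' 60; python3 -c "
from h import *
plan([.4655,-.115,.016],[180,0,-92.5])"
```

```text
[[ 0.465  -0.1588  0.043 ]
 [ 0.4797 -0.0814  0.043 ]
 [ 0.4583 -0.0804  0.043 ]]
time_s: 4.27
tcp_pos: [0.4664, -0.1179, 0.0175]
eef_rot: [180.0, -0.0, -92.6]
contact_force: [0.4, 0.6, -0.1]
gripper_width: 0.0523
shift [-0.0028  0.001   0.0015] rot [ 0.0004 -0.0002 -0.0025] rows>= 0.1 from [ 0.4664 -0.1179  0.0175] [180.   -0.  -92.6] t 4.27
```

```bash
python3 -m inch '0 0 0.0015 0 0 0 0.1;0 0 0 0 0 0 0;0 0 0 0 0 0 0;0 0 0 0 0 0 0;0 0 0 0 0 0 0;0 0 0 0 0 0 0;0 0 0 0 0 0 0;0 0 -0.004 0 0 0 0;0 0 -0.008 0 0 0 0;0 0 -0.012 0 0 0 0;0 0 -0.012 0 0 0 0;0 0 -0.012 0 0 0 0;0 0 -0.008 0 0 0 0;0 0 -0.004 0 0 0 0;0 0 0 0 0 0 0' 60; python3 -c "
from h import *
crop('side','c2',(150,80,350,230),3.8); crop('scene','c2s',(140,60,350,220),3.7)"
```

```text
time_s: 5.52
tcp_pos: [0.4669, -0.1171, 0.077]
eef_rot: [-179.9, 0.0, -92.5]
contact_force: [0.3, 1.0, -2.6]
gripper_width: 0.0215
```

View pics/c2.png

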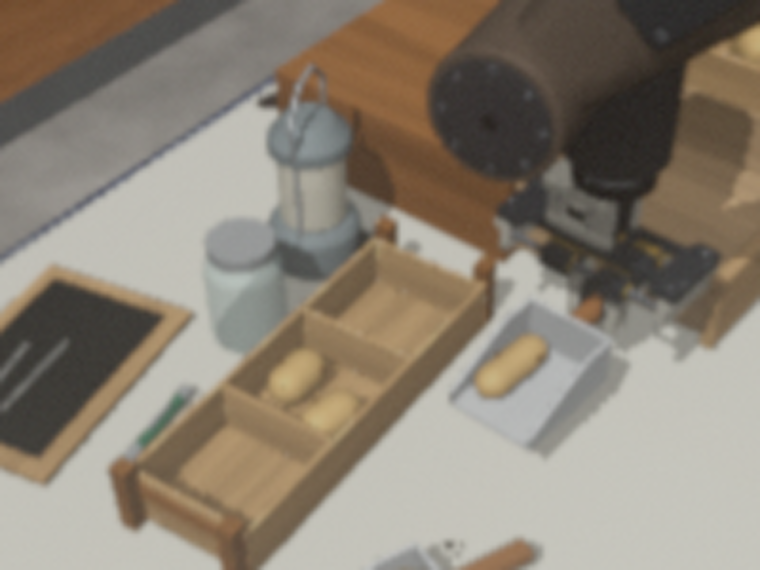

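View pics/c2s.png

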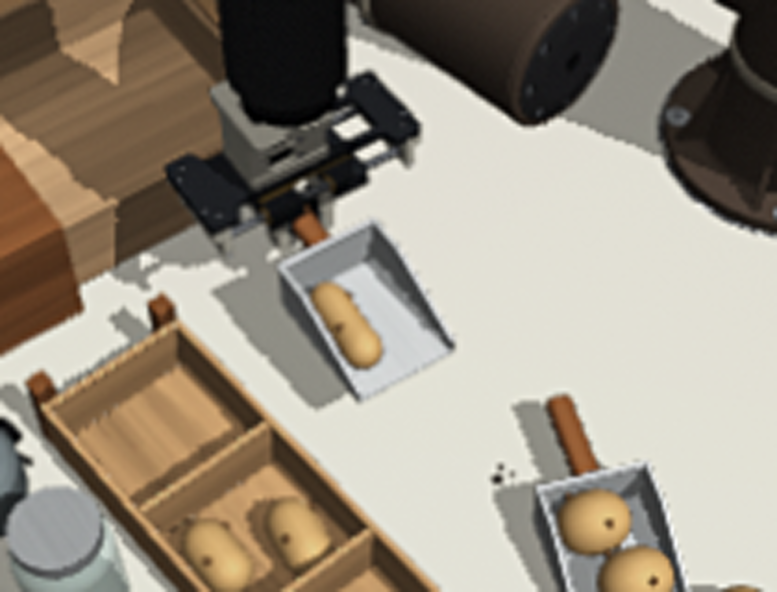

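```bash
cat >> h.py <<'E'
def dump(tip,head,tilt,tt=(-.163,0,.016)):
    from scipy.spatial.transform import Rotation as Q
    R=rotv([180,0,head-180])@Q.from_rotvec([0,np.radians(tilt),0]).as_matrix()
    T=np.array(tip)-R@np.array(tt)
    return T,Q.from_matrix(R).as_euler('xyz',degrees=True)
E
python3 -c "
from h import *
T,e=dump([.655,-.074,.075],93.8,55); print(T,e); plan(T,e)
plan([T[0],T[1],.30],[180,0,-86.2])
plan([T[0],T[1],.30],dump([0,0,0],93.8,-8)[1])
"
```

```text
[ 0.66032753 -0.15420979  0.21769901] [180.  -55.  -86.2]
shift [ 0.0284 -0.1956 -0.142 ] rot [ 0.0535  0.959  -0.1019] rows>= 7.7 from [ 0.4661 -0.1171  0.0758] [180.    0.  -92.5] t 5.62
shift [ 0.0284 -0.1956 -0.2243] rot [ 4.000e-04  1.000e-04 -1.107e-01] rows>= 7.2 from [ 0.4661 -0.1171  0.0758] [180.    0.  -92.5] t 5.62
shift [ 0.0284 -0.1956 -0.2243] rot [-0.0074 -0.1394 -0.1106] rows>= 7.2 from [ 0.4661 -0.1171  0.0758] [180.    0.  -92.5] t 5.62
```

```bash
python3 -m inch '0 0 -0.008 0 -0.012 0 0;0 0 -0.016 0 -0.012 0 0;0 0 -0.02 0 -0.012 0 0;0 0 -0.02 0 -0.012 0 0;0 0 -0.02 0 -0.012 0 0;0 0 -0.02 0 -0.012 0 0;0 0 -0.02 0 -0.012 0 0;0 0 -0.02 0 -0.012 0 0;0 0 -0.02 0 -0.012 0 0;0 0 -0.02 0 -0.012 0 0;0 0 -0.02 0 -0.012 0 0;0 0 -0.012 0 -0.008 0 0;0 0 -0.006 0 0 0 0;0 0 0 0 0 0 0' 60; python3 -m inch '0 -0.006 0 0 0 -0.01 0;0.002 -0.012 0 0 0 -0.01 0;0.003 -0.018 0 0 0 -0.01 0;0.003 -0.02 0 0 0 -0.01 0;0.003 -0.02 0 0 0 -0.01 0;0.003 -0.02 0 0 0 -0.01 0;0.003 -0.02 0 0 0 -0.01 0;0.003 -0.02 0 0 0 -0.01 0;0.003 -0.02 0 0 0 -0.01 0;0.003 -0.02 0 0 0 -0.01 0;0 -0.012 0 0 0 -0.01 0;0 -0.006 0 0 0 0 0;0 0 0 0 0 0 0' 60;python3 -c "
from h import *
crop('scene','c3s',(140,60,350,220),3.7)
T,e=dump([.655,-.074,.075],93.8,55); plan([T[0],T[1],.30],e);print(r.get_state()['joints'])"
```

```text
time_s: 6.78
tcp_pos: [0.4661, -0.133, 0.2977]
eef_rot: [-180.0, 8.0, -92.6]
contact_force: [0.0, 0.3, -3.6]
gripper_width: 0.0213
time_s: 7.87
tcp_pos: [0.661, -0.156, 0.2924]
eef_rot: [-179.3, 8.0, -86.2]
contact_force: [-0.1, 0.3, -3.8]
gripper_width: 0.0216
shift [-0.0028 -0.0004 -0.0065] rot [-0.0115  1.0994 -0.0066] rows>= 8.8 from [ 0.6602 -0.1561  0.2931] [-179.3    8.   -86.2] t 7.92
[ -1.644444    20.4380512   11.9689333   -8.11313409 -81.65172268
   6.60511235]
```

View pics/c3s.png

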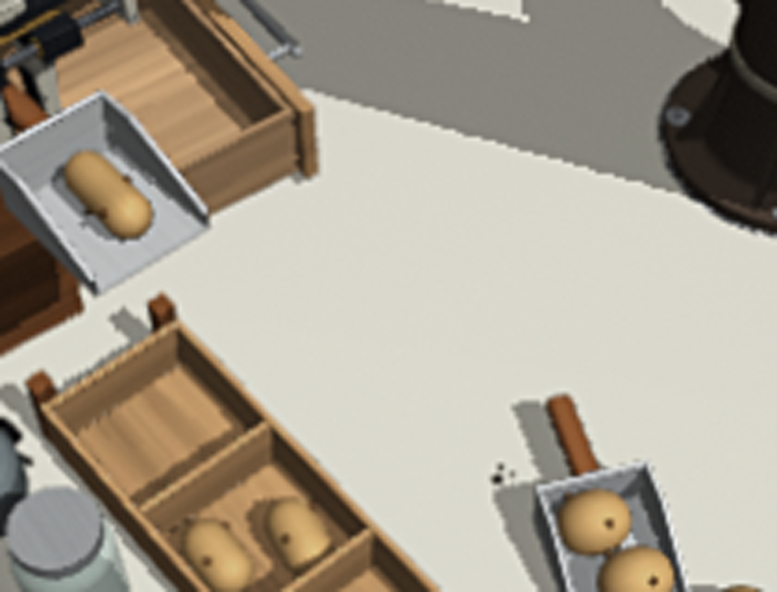

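```bash
python3 -m inch '0 0 0 0 0.06 0 0;0 0 0 0 0.09 0 0;0 0 0 0 0.09 0 0;0 0 0 0 0.09 0 0;0 0 0 0 0.09 0 0;0 0 0 0 0.09 0 0;0 0 0 0 0.06 0 0;0 0 0 0 0 0 0' 60;python3 -c "
from h import *
crop('scene','c4s',(140,60,350,220),3.7)
crop('side','c4d',(150,80,350,230),3.8)
T,e=dump([.655,-.074,.085],93.8,25); plan(T,e)
st=r.get_state();print(st['tcp_pos']+rotv(st['eef_rot'])@[-.163,0,.016])"
```

```text
time_s: 8.58
tcp_pos: [0.6584, -0.1549, 0.2938]
eef_rot: [-179.2, -24.9, -86.4]
contact_force: [-0.1, -0.1, -4.6]
gripper_width: 0.0215
shift [0.0011 0.0005 0.1398] rot [-0.0131  0.007  -0.0065] rows>= 3.4 from [ 0.6591 -0.1557  0.295 ] [-179.1  -24.6  -86.6] t 8.68
[ 0.65099646 -0.01436984  0.21259459]
```

View pics/c4s.png

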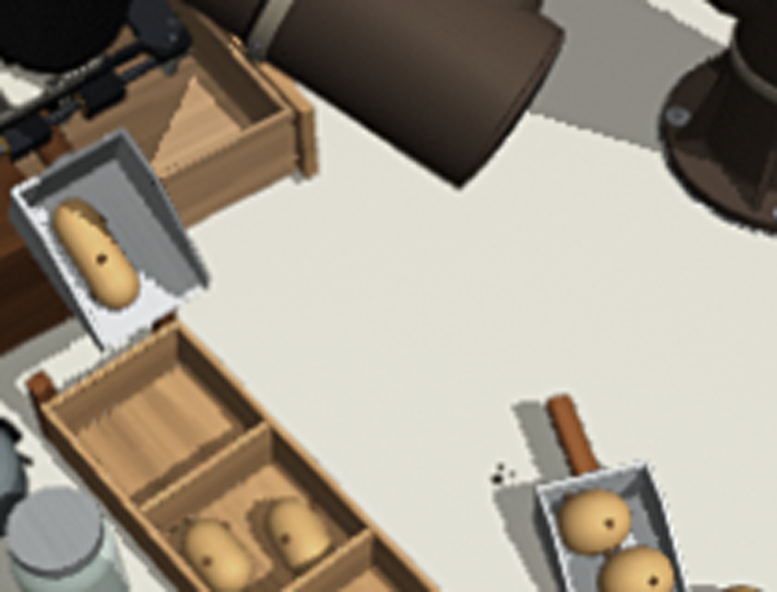

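View pics/c4d.png

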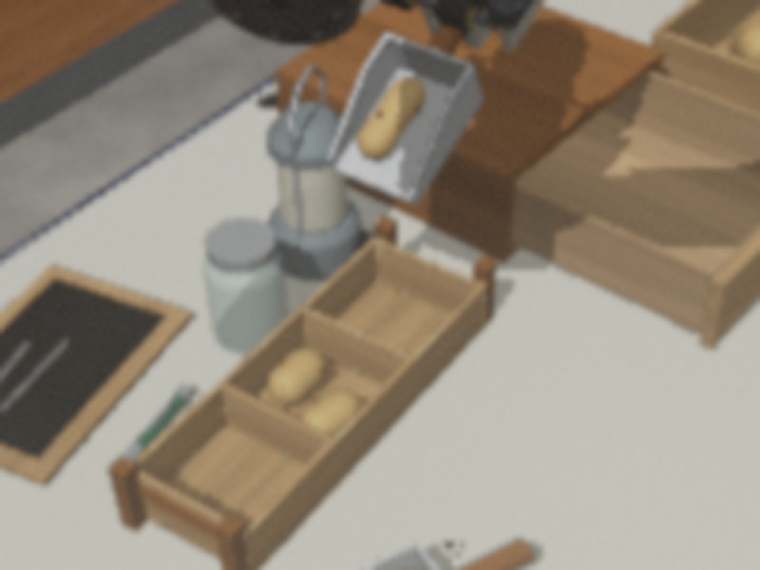

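```bash
python3 -c "
from h import *
print(px2w('side',[(150+271/3.8,80+255/3.8),(150+360/3.8,80+245/3.8),(150+300/3.8,80+270/3.8)],0.0).round(3), px2w('side',[(150+310/3.8,80+115/3.8)],0.18).round(3))
print(px2w('scene',[(105,190),(127,207),(147,200)],0.0).round(3))"
```

```text
[[ 0.843 -0.069  0.   ]
 [ 0.777 -0.142  0.   ]
 [ 0.801 -0.069 -0.   ]] [[ 0.8  -0.1   0.18]]
[[ 0.867 -0.163  0.   ]
 [ 0.839 -0.07   0.   ]
 [ 0.778 -0.055  0.   ]]
```

```bash
python3 -c "
from h import *
T,e=dump([.64,-.074,.1],93.8,25); plan(T,e); print(T)
T,e=dump([.64,-.074,.08],93.8,55); plan(T,e); print(T)"
```

```text
shift [0.0065 0.0153 0.1255] rot [-0.0131  0.007  -0.0065] rows>= 3.0 from [ 0.6591 -0.1557  0.295 ] [-179.1  -24.6  -86.6] t 8.68
[ 0.64934239 -0.21465636  0.1833877 ]
shift [-0.0322  0.0147  0.0645] rot [-0.0111  0.5306 -0.0097] rows>= 4.2 from [ 0.6591 -0.1557  0.295 ] [-179.1  -24.6  -86.6] t 8.68
[ 0.64532753 -0.15420979  0.22269901]
```

```bash
python3 -m inch '0.001 0.002 0.01 0 0 0 0;0.001 0.003 0.018 0 0 0 0;0.001 0.003 0.022 0 0 0 0;0.001 0.003 0.022 0 0 0 0;0.001 0.002 0.022 0 0 0 0;0.001 0.002 0.018 0 0 0 0;0 0 0.01 0 0 0 0;0 0 0.003 0 0 0 0;0 0 0 0 0 0 0' 60;python3 -c "
from h import *
crop('scene','c5s',(140,60,350,220),3.7)
st=r.get_state();print(st['tcp_pos']+rotv(st['eef_rot'])@[-.163,0,.016],st['eef_rot'],st['contact_force'])"
```

```text
time_s: 9.43
tcp_pos: [0.6501, -0.2158, 0.1837]
eef_rot: [-179.1, -24.7, -86.8]
contact_force: [0.1, 0.1, -2.5]
gripper_width: 0.0211
[ 0.64302646 -0.07404328  0.10197327] [-178.9767329   -24.67429747  -86.76942004] [ 0.32090596 -0.1303925  -2.80910106]
```

View pics/c5s.png

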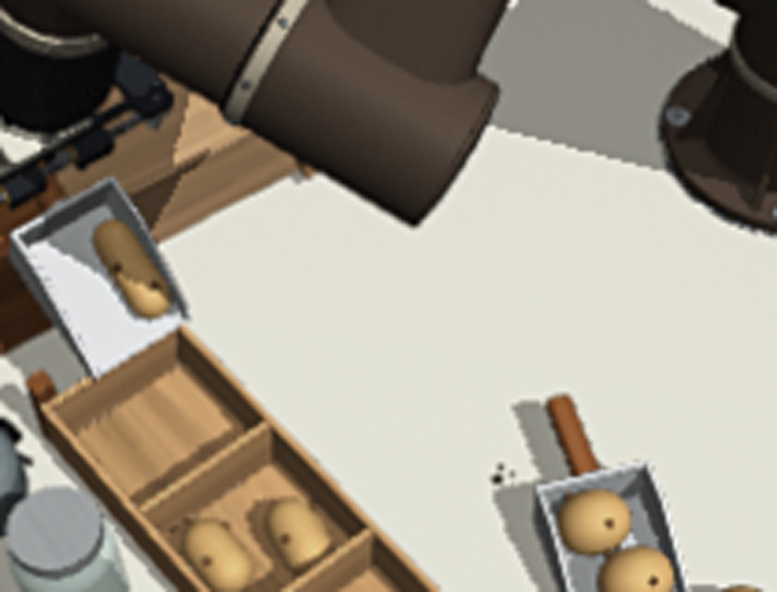

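```bash
python3 -m inch '-0.001 -0.002 -0.012 0 0.09 0 0;-0.001 -0.002 -0.012 0 0.09 0 0;-0.001 -0.002 -0.012 0 0.09 0 0;-0.001 -0.002 -0.012 0 0.09 0 0;-0.001 -0.002 -0.012 0 0.09 0 0;-0.001 -0.002 -0.012 0 0.09 0 0;0 0 0 0 0 0 0;0 0 0 0 0 0 0;0 0 0 0 0 0 0;0 0 0 0 0 0 0;0 0 0 0 0 0 0;0 0 0 0 0 0 0' 60;python3 -c "
from h import *
crop('scene','c6s',(140,60,350,220),3.7)
st=r.get_state();print(st['tcp_pos']+rotv(st['eef_rot'])@[-.163,0,.016],st['eef_rot'],st['contact_force'])"
```

```text
time_s: 10.48
tcp_pos: [0.6584, -0.1666, 0.2376]
eef_rot: [-178.3, -55.6, -87.8]
contact_force: [-0.2, -0.0, -2.7]
gripper_width: 0.0217
[ 0.6556652  -0.08768773  0.09395487] [-178.33163421  -55.56891543  -87.72793049] [ 0.67646446  0.59236704 -2.6385135 ]
```

View pics/c6s.png

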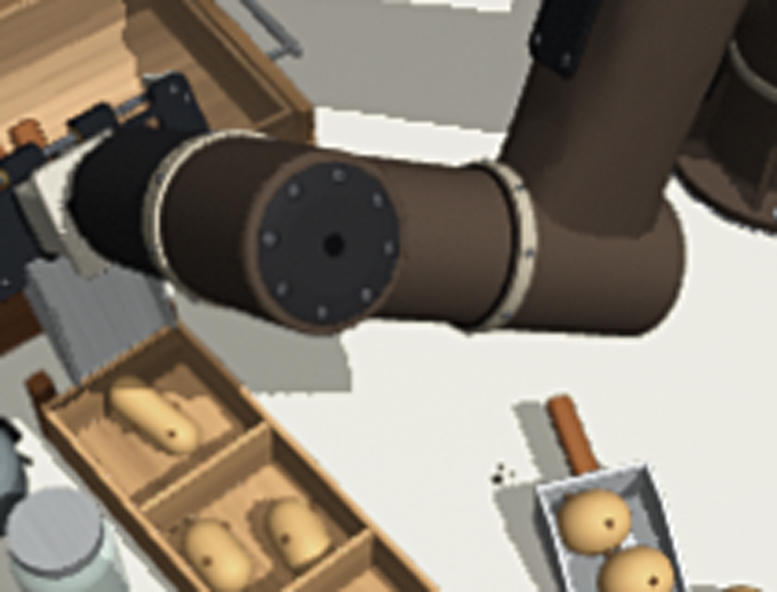

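```bash
python3 -m inch '0 0 0 0 0 0 0;0 0 0 0 0 0 0;0 0 -0.005 0 -0.06 0 0;0 0 -0.01 0 -0.12 0 0;0 0 0 0 -0.12 0 0;0 0 0 0 -0.12 0 0;0 0 0 0 -0.12 0 0;0 0 0 0 -0.12 0 0;0 0 0 0 -0.12 0 0;0 0 0 0 -0.12 0 0;0 0 0 0 -0.07 0 0;0 0.01 0 0 0 0 0;0.01 0.02 0 0 0 0 0;0.012 0.025 0 0 0 0 0;0.012 0.025 0 0 0 0 0;0.012 0.025 0 0 0 0 0;0.012 0.025 0 0 0 0 0;0.012 0.025 0 0 0 0 0;0 0.01 0 0 0 0 0;0 0 0 0 0 0 0' 60;python3 -c "
from h import *
plan([.45,-.29,.2],[180,0,179])"
```

```text
time_s: 12.2
tcp_pos: [0.4944, -0.2351, 0.2436]
eef_rot: [-179.2, -0.1, -86.4]
contact_force: [0.0, 0.4, -1.8]
gripper_width: 0.022
shift [0.052  0.0484 0.043 ] rot [-0.0121  0.0107  1.6514] rows>= 13.2 from [ 0.4944 -0.2351  0.2436] [-1.792e+02 -1.000e-01 -8.640e+01] t 12.2
```

```bash
python3 -m inch '0.01 0.01 0 0 0 0 0;0.014 0.013 0 0 0 0.06 0;0.014 0.013 0 0 0 0.11 0;0.008 0.008 0 0 0 0.11 0;0 0 0 0 0 0.11 0;0 0 0 0 0 0.11 0;0 0 0 0 0 0.11 0;0 0 0 0 0 0.11 0;0 0 0 0 0 0.11 0;0 0 0 0 0 0.11 0;0 0 0 0 0 0.11 0;0 0 0 0 0 0.11 0;0 0 0 0 0 0.11 0;0 0 0 0 0 0.11 0;0 0 0 0 0 0.11 0;0 0 0 0 0 0.11 0;0 0 0 0 0 0.11 0;0 0 0 0 0 0.05 0;0 0 0 0 0 0 0' 60;python3 -c "
from h import *
plan([.45,-.29,.12],[180,0,179])
crop('scene','c7s',(50,0,250,150),3.8)
crop('side','c7d',(220,60,420,210),3.8)"
```

```text
time_s: 13.78
tcp_pos: [0.4543, -0.281, 0.2423]
eef_rot: [179.9, 0.8, 172.8]
contact_force: [-0.4, -0.2, -2.5]
gripper_width: 0.0215
shift [ 0.0048 -0.0097  0.1222] rot [ 0.0009  0.0141 -0.1088] rows>= 2.9 from [ 0.4543 -0.281   0.2423] [179.9   0.8 172.8] t 13.78
```

View pics/c7s.png

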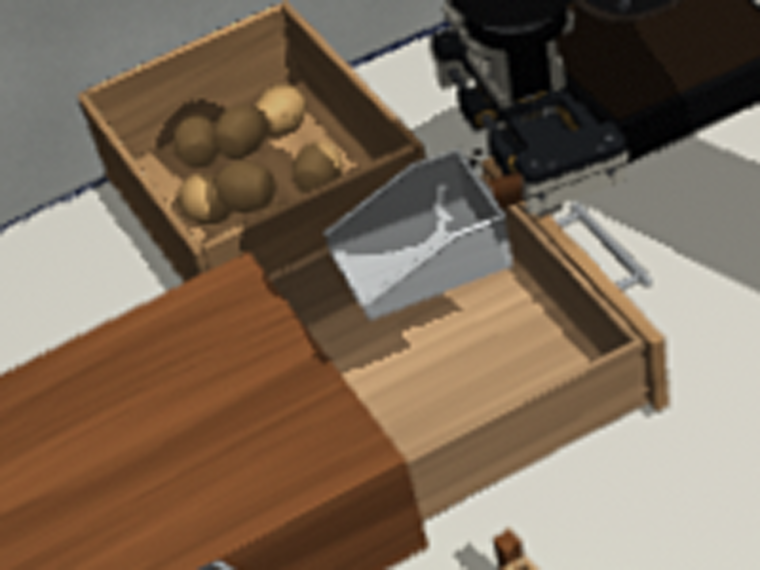

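View pics/c7d.png

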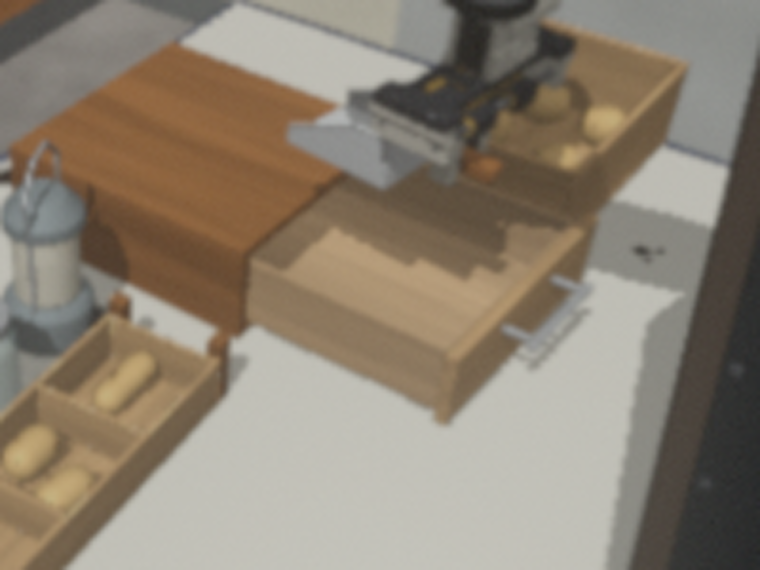

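```bash
python3 -c "
from h import *
f=lambda a,z: px2w('scene',np.array(a)/3.8+[50,0],z).round(3)
print('inner top corner +y front',f([(628,342)],.093),'outer top edge +y corner panel',f([(662,340),(640,340)],.093))
print('unit front +y corner top/bottom',f([(403,465)],.115),f([(425,545)],0))
print('handle',f([(568,212),(645,280)],.077))
print('side wall top at unit',f([(412,462)],.093))
g=lambda a,z: px2w('side',np.array(a)/3.8+[220,60],z).round(3)
print('side: panel top corners',g([(448,355),(597,225)],.093),'inner',g([(435,348),(575,232)],.093))
print('unit front +y top',g([(243,252)],.115),'bottom',g([(243,335)],0), 'handle',g([(515,335),(580,288)],.077))
"
```

```text
inner top corner +y front [[ 0.411 -0.227  0.093]] outer top edge +y corner panel [[ 0.387 -0.211  0.093]
 [ 0.402 -0.222  0.093]]
unit front +y corner top/bottom [[ 0.639 -0.204  0.115]] [[ 0.636 -0.212  0.   ]]
handle [[ 0.357 -0.412  0.077]
 [ 0.35  -0.294  0.077]]
side wall top at unit [[ 0.625 -0.221  0.093]]
side: panel top corners [[ 0.399 -0.22   0.093]
 [ 0.379 -0.499  0.093]] inner [[ 0.414 -0.221  0.093]
 [ 0.392 -0.474  0.093]]
unit front +y top [[ 0.633 -0.211  0.115]] bottom [[ 0.633 -0.221 -0.   ]] handle [[ 0.369 -0.304  0.077]
 [ 0.352 -0.411  0.077]]
```

```bash
python3 -m inch '-0.003 -0.006 0.01 0 0.007 -0.05 0;0 0 0.02 0 0.007 -0.05 0;0 0 0.025 0 0 0 0;0 0 0.025 0 0 0 0;0 0 0.02 0 0 0 0;0 0 0.01 0 0 0 0;0 0 0 0 0 0 0' 60;python3 -c "
from h import *
plan([.457,-.287,.042],[180,0,178.5])
crop('scene','c8s',(50,0,250,150),3.8)
crop('side','c8d',(220,60,420,210),3.8)"
```

```text
time_s: 14.47
tcp_pos: [0.4555, -0.2869, 0.1304]
eef_rot: [179.9, -0.2, 178.7]
contact_force: [-0.3, 0.1, -1.7]
gripper_width: 0.0218
shift [-0.0018 -0.0003  0.0884] rot [ 0.0023 -0.0031  0.0028] rows>= 2.1 from [ 0.4555 -0.2869  0.1304] [179.9  -0.2 178.7] t 14.47
```

View pics/c8s.png

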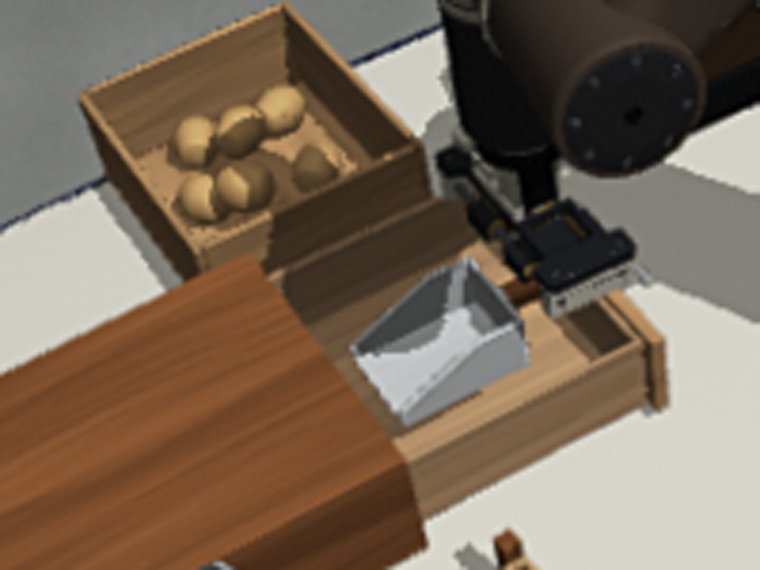

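View pics/c8d.png

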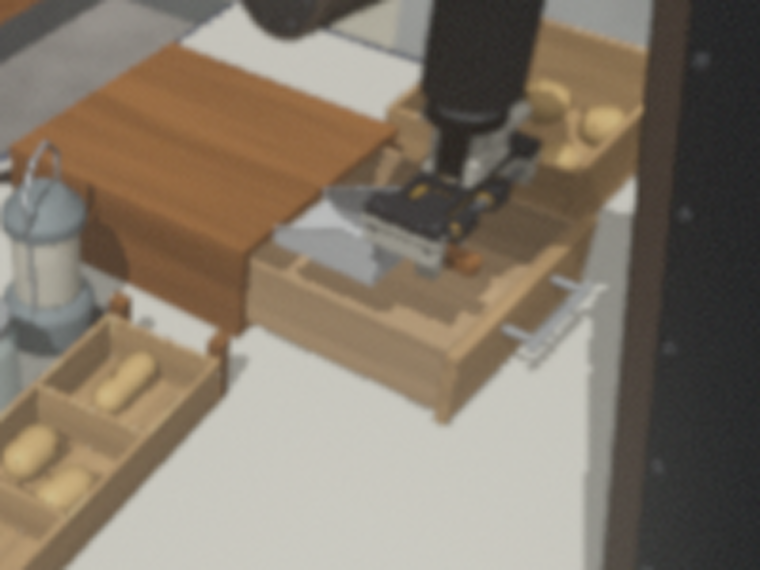

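```bash
python3 -m inch '0 0 0.012 0 0 0 0;0 0 0.02 0 0 0 0;0 0 0.02 0 0 0 0;0 0 0.015 0 0 0 0;0 0 0.010 0 0 0 0;0 0 0.005 0 0 0 0;0 0 0.003 0 0 0 0;0 0 0 0 0 0 0' 60;python3 -c "
from h import *
plan([.457,-.287,.038],[180,0,178.5])
crop('scene','c9s',(50,0,250,150),3.8)
crop('side','c9d',(220,60,420,210),3.8)"
```

```text
time_s: 15.23
tcp_pos: [0.4576, -0.2875, 0.0482]
eef_rot: [179.9, 0.1, 178.6]
contact_force: [0.4, -0.4, -1.7]
gripper_width: 0.0218
shift [0.0006 0.0004 0.0102] rot [0.0009 0.0021 0.002 ] rows>= 0.2 from [ 0.4576 -0.2875  0.0482] [1.799e+02 1.000e-01 1.786e+02] t 15.23
```

View pics/c9s.png

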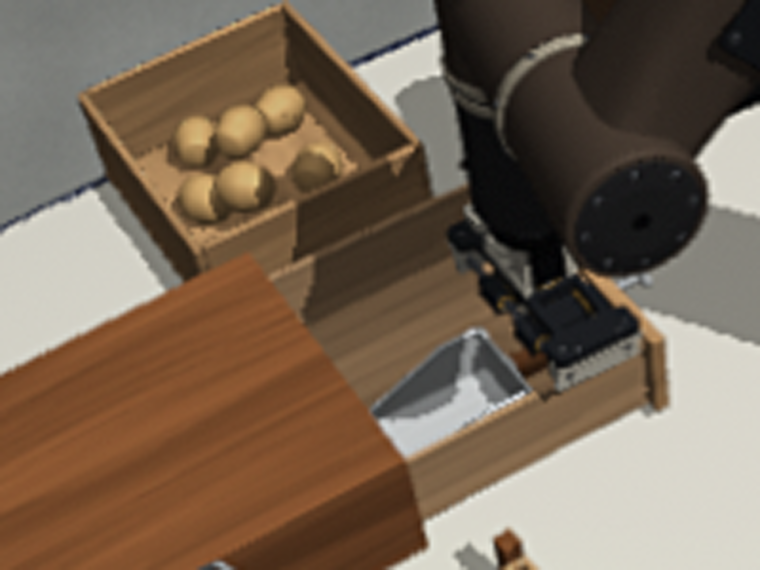

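View pics/c9d.png

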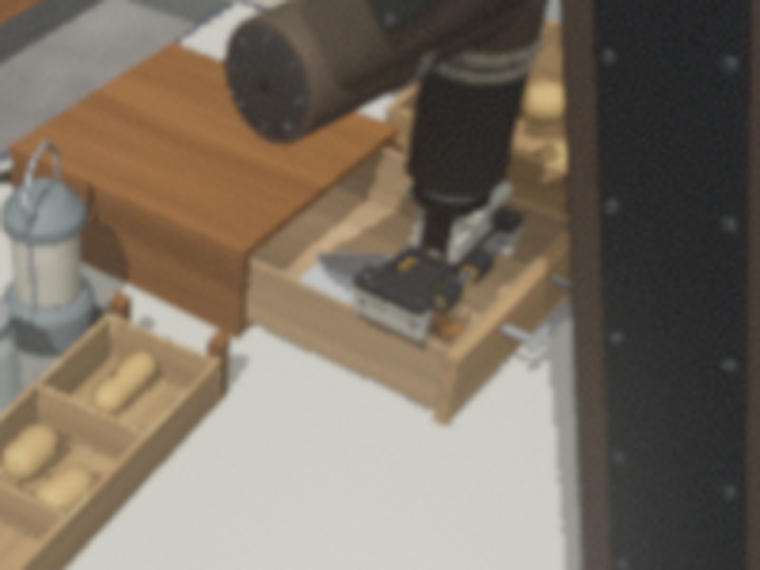

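```bash
python3 -m inch '0 0 0.004 0 0 0 0;0 0 0.003 0 0 0 0;0 0 0.001 0 0 0 0;0 0 0 0 0 0 0.45;0 0 0 0 0 0 0.45;0 0 0 0 0 0 0.45' 60;python3 -m inch '0 0 -0.008 0 0 0 0.45;0 0 -0.02 0 0 0 0.45;0 0 -0.03 0 0 0 0.45;0 0 -0.03 0 0 0 0.45;0 0 -0.03 0 0 0 0.45;0 0 -0.03 0 0 0 0.45;0 0 -0.03 0 0 0 0.45;0 0 -0.01 0 0 0 0.45;0 0 0 0 0 0 0.45';python3 -c "
from h import *
plan([.5,.0,.23],[180,0,-109.5])
crop('scene','d1s',(50,0,250,150),3.8)"
```

```text
time_s: 15.83
tcp_pos: [0.4575, -0.2874, 0.0401]
eef_rot: [179.9, 0.1, 178.6]
contact_force: [-0.0, 0.4, 0.1]
gripper_width: 0.0357
time_s: 16.58
tcp_pos: [0.4583, -0.2882, 0.2321]
eef_rot: [-179.9, 0.5, 178.6]
contact_force: [0.6, -0.3, -1.4]
gripper_width: 0.0392
shift [-0.0347  0.2891  0.0021] rot [-0.0058  0.0064 -1.2546] rows>= 10.0 from [ 0.4583 -0.2882  0.2321] [-179.9    0.5  178.6] t 16.58
```

View pics/d1s.png

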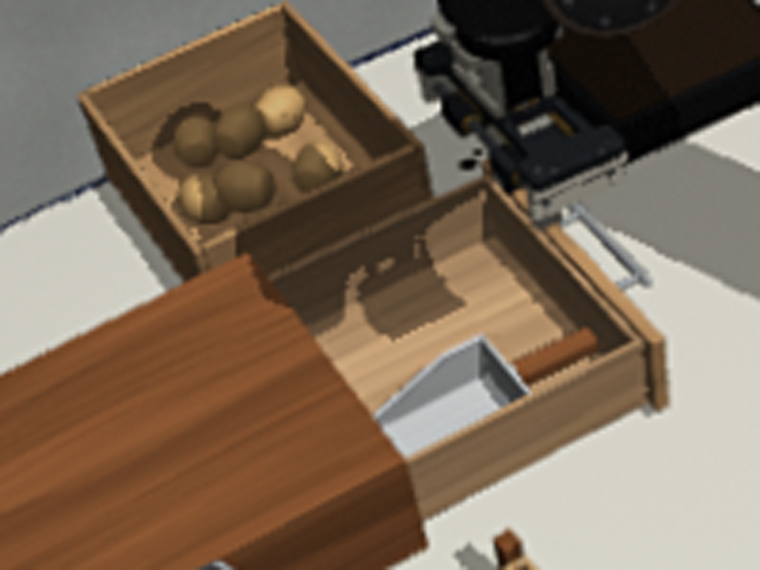

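```bash
python3 -m inch '-0.004 0.02 0 0 0 0 0.6;-0.004 0.035 0 0 0 0 0.6;-0.004 0.038 0 0 0 0 0.6;-0.004 0.038 0 0 0 0 0.6;-0.004 0.038 0 0 0 0 0.6;-0.004 0.038 0 0 0 0 0.6;-0.004 0.038 0 0 0 0 0.6;0 0.03 0 0 0 0 0.6;0 0.01 0 0 0 -0.06 0.6;0 0 0 0 0 -0.12 0.6;0 0 0 0 0 -0.12 0.6;0 0 0 0 0 -0.12 0.6;0 0 0 0 0 -0.12 0.6;0 0 0 0 0 -0.12 0.6;0 0 0 0 0 -0.12 0.6;0 0 0 0 0 -0.12 0.6;0 0 0 0 0 -0.12 0.6;0 0 0 0 0 -0.12 0.6;0 0 0 0 0 -0.11 0.6;0 0 0 0 0 0 0.6' 60;python3 -c "
from h import *
plan([.392,.161,.15],[180,0,-109.5])"
```

```text
time_s: 18.3
tcp_pos: [0.491, -0.0034, 0.2269]
eef_rot: [179.9, 0.0, -109.5]
contact_force: [0.2, -0.5, 0.4]
gripper_width: 0.0524
shift [-0.1219  0.1482  0.0771] rot [ 0.0009  0.0004 -0.0002] rows>= 5.0 from [ 0.491  -0.0034  0.2269] [ 179.9    0.  -109.5] t 18.3
```

```bash
python3 -m inch '-0.01 0.012 0.007 0 0 0 0.6;-0.02 0.024 0.01 0 0 0 0.6;-0.025 0.03 0.015 0 0 0 0.6;-0.025 0.03 0.015 0 0 0 0.6;-0.022 0.027 0.015 0 0 0 0.6;-0.015 0.018 0.01 0 0 0 0.6;-0.005 0.007 0.005 0 0 0 0.6;0 0 0 0 0 0 0.6' 60;python3 -c "
from h import *
plan([.392,.161,.016],[180,0,-109.5])
crop('wrist','d2w',(0,0,512,384),1.5);crop('scene','d2s',(240,130,440,280),3.8)"
```

```text
time_s: 18.97
tcp_pos: [0.3924, 0.162, 0.1499]
eef_rot: [180.0, -0.0, -109.8]
contact_force: [0.5, 0.0, -0.6]
gripper_width: 0.0524
shift [0.001  0.     0.1339] rot [ 0.0005 -0.0007 -0.0054] rows>= 3.2 from [0.3924 0.162  0.1499] [ 180.    -0.  -109.8] t 18.97
```

View pics/d2w.png

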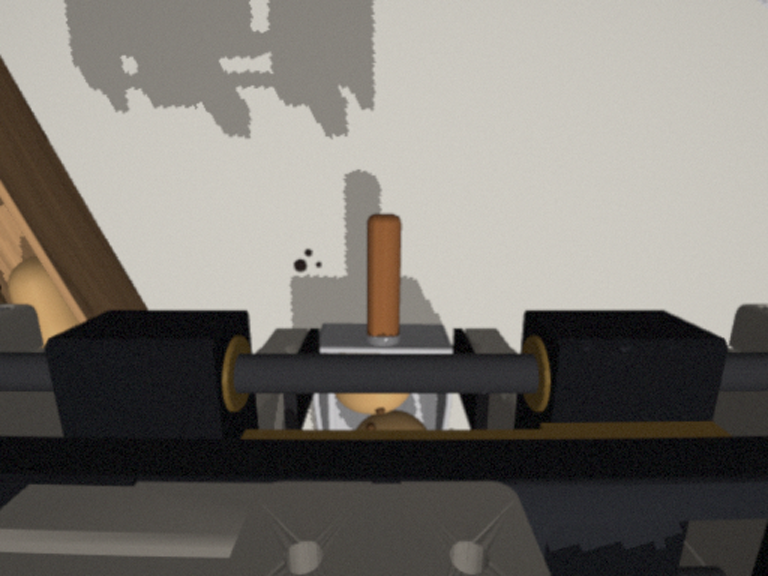

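View pics/d2s.png

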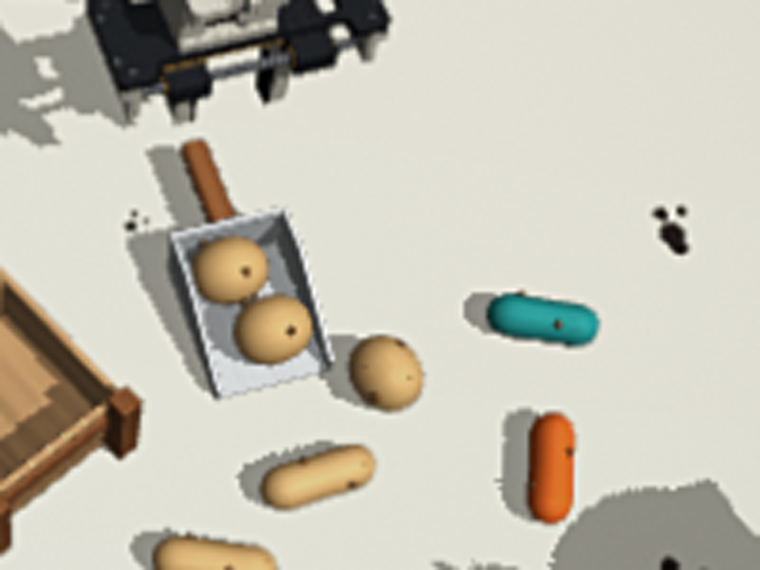

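```bash
python3 -c "
from h import *
print(px2w('wrist',[(256,142)],.043).round(4))"; python3 -m inch '0.002 0 0.025 0 0 0 0.6;0.001 0 0.03 0 0 0 0.6;0 0 0.03 0 0 0 0.6;0 0 0.025 0 0 0 0.6;0 0 0.015 0 0 0 0.6;0 0 0.007 0 0 0 0.6;0 0 0.002 0 0 0 0.6;0 0 0 0 0 0 0.6;0 0 0 0 0 0 0;0 0 0 0 0 0 0;0 0 0 0 0 0 0;0 0 0 0 0 0 0;0 0 0 0 0 0 0;0 0 0 0 0 0 0' 60;python3 -c "
from h import *
plan([.392,.161,.016],[180,0,-109.5])"
```

```text
[[0.3798 0.1169 0.043 ]]
time_s: 20.23
tcp_pos: [0.3934, 0.159, 0.0177]
eef_rot: [-179.9, 0.1, -109.8]
contact_force: [-1.2, -0.0, 3.7]
gripper_width: 0.0215
shift [-0.0014  0.002   0.0017] rot [-0.0013  0.0023 -0.0047] rows>= 0.1 from [0.3934 0.159  0.0177] [-1.799e+02  1.000e-01 -1.098e+02] t 20.23
```

```bash
python3 -m inch '0 0 -0.003 0 0 0 0;0 0 -0.006 0 -0.01 0 0;0 0 -0.01 0 -0.014 0 0;0 0 -0.012 0 -0.014 0 0;0 0 -0.012 0 -0.014 0 0;0 0 -0.012 0 -0.014 0 0;0 0 -0.012 0 -0.014 0 0;0 0 -0.012 0 -0.014 0 0;0 0 -0.012 0 -0.014 0 0;0 0 -0.012 0 -0.014 0 0;0 0 -0.012 0 -0.014 0 0;0 0 -0.006 0 -0.01 0 0;0 0 -0.003 0 0 0 0;0 0 0 0 0 0 0' 60;python3 -c "
from h import *
crop('side','d3d',(180,150,380,300),3.8);crop('scene','d3s',(240,100,440,250),3.8)
T,e=dump([.639,.18,.1],93.8,25,(-.159,0,.017)); print(T); plan([T[0],T[1],.3],dump([0,0,0],93.8,-8)[1])
T,e=dump([.639,.18,.08],93.8,55,(-.159,0,.017)); print(T); plan([T[0],T[1],.3],dump([0,0,0],93.8,-8)[1])"
```

```text
time_s: 21.4
tcp_pos: [0.3904, 0.1507, 0.1416]
eef_rot: [-179.9, 8.5, -109.8]
contact_force: [-0.1, -0.9, -3.3]
gripper_width: 0.0212
[0.64807412 0.04338259 0.18260354]
shift [-0.01   -0.2792 -0.1596] rot [-0.0593  0.0071 -0.4076] rows>= 7.7 from [0.39   0.1506 0.1405] [-180.     8.4 -109.8] t 21.5
[0.64412119 0.10289682 0.21999597]
shift [-0.0641 -0.2553 -0.1516] rot [-0.0593  0.0071 -0.4076] rows>= 7.3 from [0.39   0.1506 0.1405] [-180.     8.4 -109.8] t 21.5
```

View pics/d3d.png

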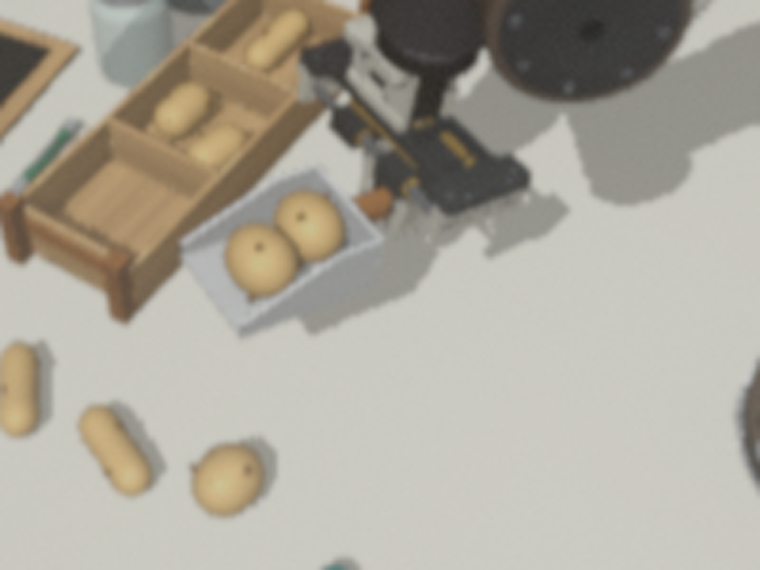

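View pics/d3s.png

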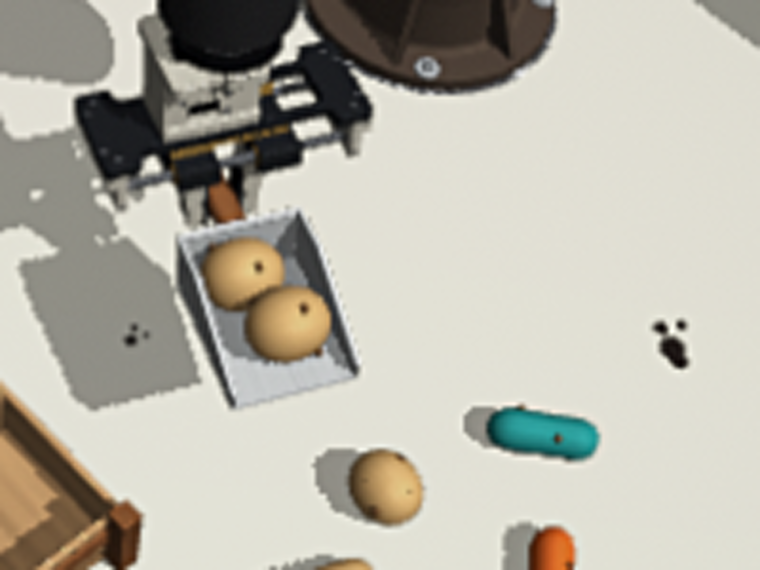

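```bash
python3 -m inch '0 0 -0.006 0 0 0 0;0 0 -0.012 0 0 0 0;0 0 -0.016 0 0 0 0;0 0 -0.018 0 0 0 0;0 0 -0.018 -0.003 0 -0.02 0;0 0 -0.018 -0.006 0 -0.041 0;0 0 -0.018 -0.006 0 -0.041 0;0 0 -0.018 -0.006 0 -0.041 0;0 0 -0.016 -0.006 0 -0.041 0;0 0 -0.012 -0.006 0 -0.041 0;0 0 -0.006 -0.006 0 -0.041 0;0 0 0 -0.006 0 -0.041 0;0 0 0 -0.006 0 -0.041 0;0 0 0 -0.006 0 -0.041 0;0 0 0 -0.003 0 -0.02 0;0 0 0 0 0 0 0' 60;python3 -c "
from h import *
T,e=dump([.639,.18,.1],93.8,25,(-.159,0,.017)); plan([T[0],T[1],.3],dump([0,0,0],93.8,-8)[1])"
```

```text
time_s: 22.83
tcp_pos: [0.3835, 0.1286, 0.2968]
eef_rot: [-180.0, 8.4, -86.1]
contact_force: [-0.7, 0.9, -3.6]
gripper_width: 0.021
shift [ 0.1016 -0.2581 -0.018 ] rot [-0.0002  0.0066  0.0023] rows>= 6.7 from [0.3835 0.1286 0.2968] [-180.     8.4  -86.1] t 22.83
```

```bash
python3 -m inch '0.003 -0.007 0 0 0 0 0;0.006 -0.014 -0.001 0 0 0 0;0.008 -0.02 -0.002 0 0 0 0;0.009 -0.023 -0.002 0 0 0 0;0.009 -0.023 -0.002 0 0 0 0;0.009 -0.023 -0.002 0 0 0 0;0.009 -0.023 -0.002 0 0 0 0;0.009 -0.023 -0.002 0 0 0 0;0.009 -0.023 -0.002 0 0 0 0;0.009 -0.023 -0.002 0 0 0 0;0.008 -0.02 -0.001 0 0 0 0;0.007 -0.018 0 0 0 0 0;0.005 -0.013 0 0 0 0 0;0.002 -0.005 0 0 0 0 0;0 0 0 0 0 0 0' 60;python3 -c "
from h import *
crop('scene','d4s',(160,100,360,250),3.8)
T,e=dump([.639,.18,.1],93.8,25,(-.159,0,.017)); plan(T,e)"
```

```text
time_s: 24.08
tcp_pos: [0.649, 0.0421, 0.2987]
eef_rot: [180.0, 8.4, -86.2]
contact_force: [-1.0, 0.7, -4.5]
gripper_width: 0.0215
shift [0.0161 0.     0.1156] rot [1.00e-04 5.83e-01 6.00e-04] rows>= 4.7 from [0.6482 0.0424 0.2993] [180.    8.4 -86.2] t 24.13
```

View pics/d4s.png

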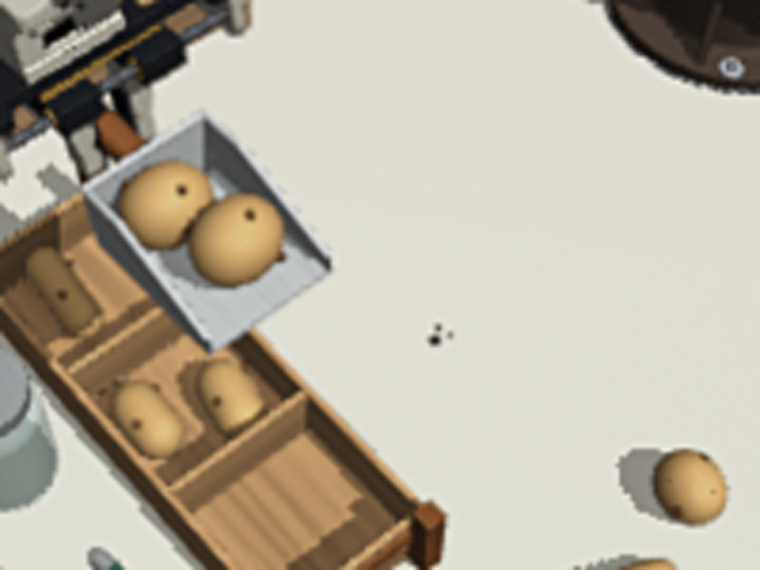

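```bash
python3 -c "
from h import *
T,e=dump([.639,.18,.1],93.8,-8,(-.159,0,.017)); print(T);plan(T,e)"
```

```text
[0.6495918  0.0205328  0.09470603]
shift [0.0516 0.     0.1992] rot [0.0002 0.0071 0.0005] rows>= 4.9 from [0.6482 0.0424 0.2993] [180.    8.4 -86.2] t 24.13
```

```bash
python3 -m inch '0.002 0 0.007 0 0 0 0;0.004 0 0.014 0 0 0 0;0.005 0 0.019 0 0 0 0;0.005 0 0.02 0 0 0 0;0.005 0 0.02 0 0 0 0;0.005 0 0.02 0 0 0 0;0.005 0 0.02 0 0 0 0;0.005 0 0.02 0 0 0 0;0.005 0 0.02 0 0 0 0;0.005 0 0.018 0 0 0 0;0.003 0 0.012 0 0 0 0;0.002 0 0.006 0 0 0 0;0 0 0.002 0 0 0 0;0 0 0 0 0 0 0' 60;python3 -c "
from h import *
crop('scene','d5s',(160,100,360,250),3.8);crop('side','d5d',(160,110,360,260),3.8)
st=r.get_state();print(st['tcp_pos']+rotv(st['eef_rot'])@[-.159,0,.017],st['eef_rot'],st['contact_force'])"
```

```text
time_s: 25.3
tcp_pos: [0.6498, 0.0216, 0.0974]
eef_rot: [-179.9, 8.4, -86.1]
contact_force: [-0.3, 0.3, -3.2]
gripper_width: 0.0215
[0.63960939 0.18110705 0.10493036] [-179.78444803    8.42927863  -86.05126871] [-0.2710269   0.4227256  -3.83203807]
```

View pics/d5s.png

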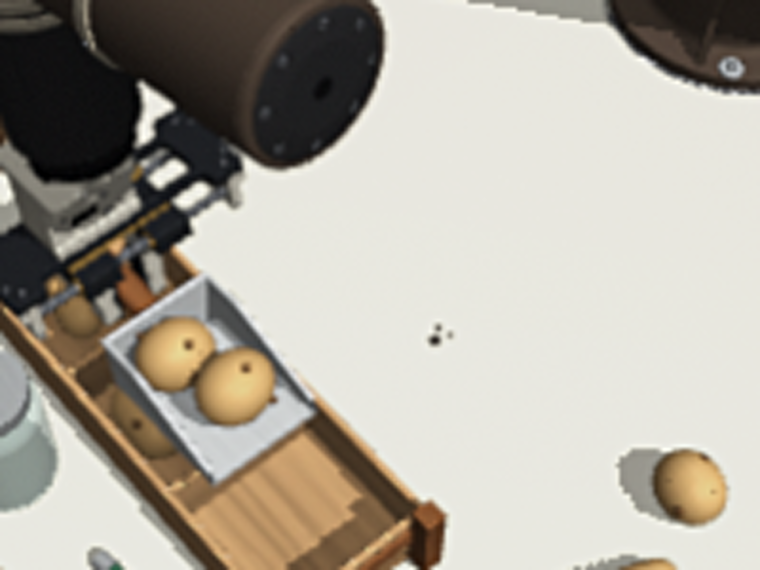

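View pics/d5d.png

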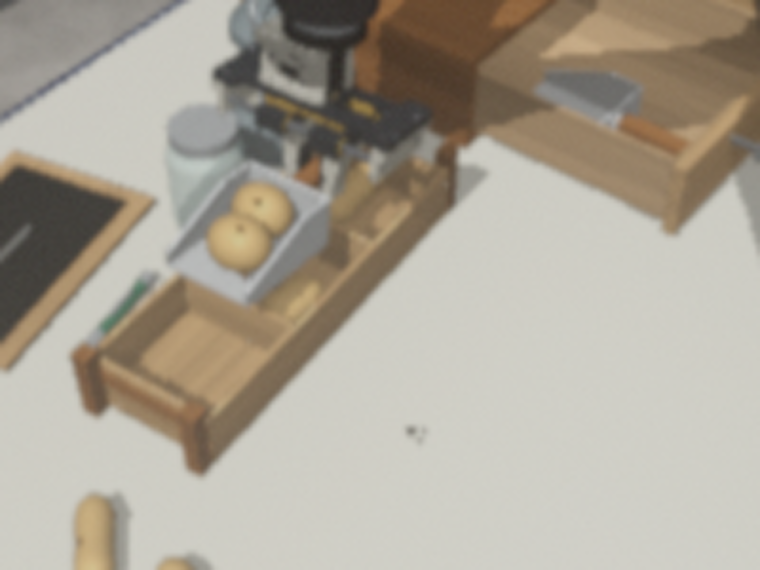

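```bash
python3 -m inch '-0.001 0 -0.0095 0 0.06 0 0;-0.001 0 -0.0095 0 0.06 0 0;-0.001 0 -0.0095 0 0.06 0 0;-0.001 0 -0.0095 0 0.06 0 0;-0.001 0 -0.0095 0 0.06 0 0;-0.001 0 -0.0095 0 0.06 0 0;-0.001 0 -0.0095 0 0.06 0 0;-0.001 0 -0.0095 0 0.06 0 0;-0.001 0 -0.0095 0 0.06 0 0;-0.001 0 -0.0095 0 0.06 0 0;-0.001 0 -0.0095 0 0.06 0 0;-0.001 0 -0.0095 0 0.06 0 0;-0.001 0 -0.0095 0 0.06 0 0;-0.001 0 -0.0095 0 0.06 0 0;-0.001 0 -0.0095 0 0.06 0 0;-0.001 0 -0.0095 0 0.06 0 0;-0.001 0 -0.0095 0 0.06 0 0;-0.001 0 -0.0095 0 0.06 0 0;0 0 0 0 0 0 0;0 0 0 0 0 0 0' 60;python3 -m inch '0 0 0 0 0 0 0;0 0 0 0 0 0 0;0 0 0 0 0 0 0;0 0 0 0 0 0 0;0 0 0 0 0 0 0;0 0 0 0 0 0 0';python3 -c "
from h import *
crop('scene','d6s',(160,100,360,250),3.8);crop('side','d6d',(160,110,360,260),3.8)
st=r.get_state();print(st['tcp_pos']+rotv(st['eef_rot'])@[-.159,0,.017],st['eef_rot'],st['contact_force'])"
```

```text
time_s: 27.07
tcp_pos: [0.6449, 0.0965, 0.2433]
eef_rot: [-179.7, -53.4, -86.2]
contact_force: [-0.7, -0.3, -1.6]
gripper_width: 0.0216
time_s: 27.57
tcp_pos: [0.6445, 0.0948, 0.2435]
eef_rot: [-179.8, -53.4, -86.3]
contact_force: [0.6, -0.3, -1.2]
gripper_width: 0.0217
[0.63924851 0.17582046 0.10549021] [-179.83367535  -53.43951679  -86.2509117 ] [ 0.62792742 -0.49663909 -1.14219479]
```

View pics/d6s.png

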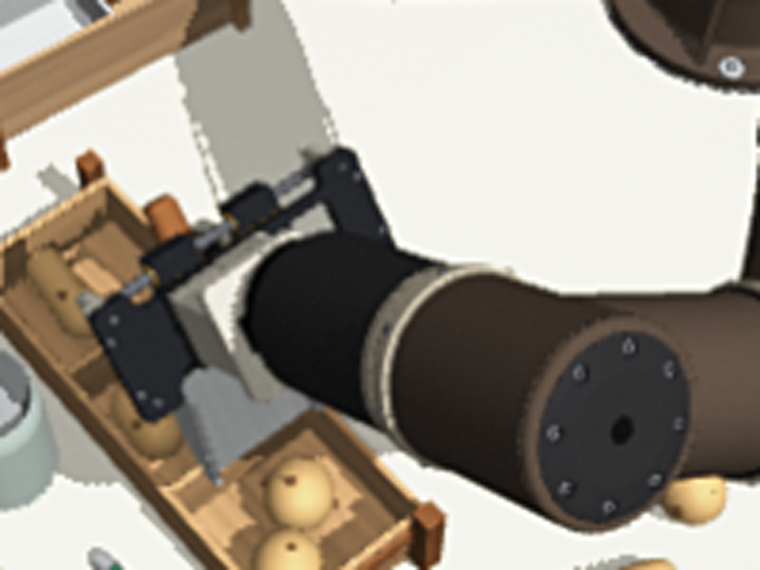

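View pics/d6d.png

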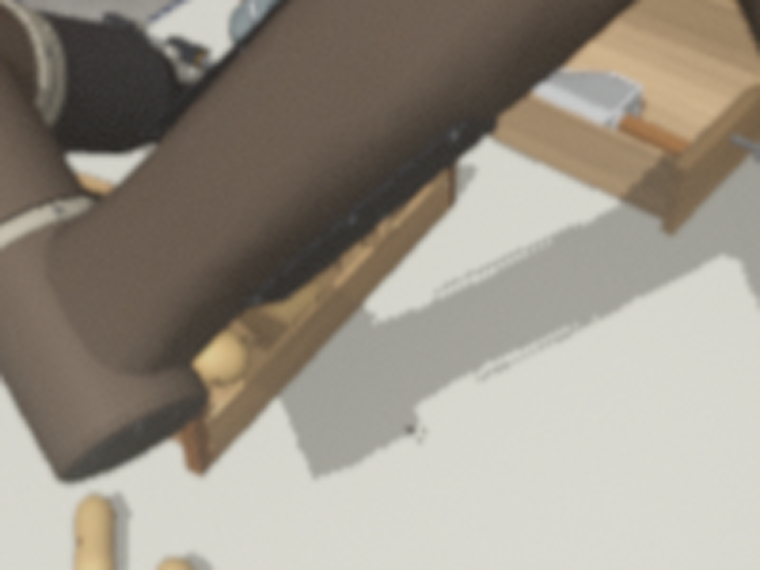

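```bash
python3 -m inch '0 0 -0.01 0 -0.06 0 0;0 0 -0.015 0 -0.12 0 0;0 0 0 0 -0.12 0 0;0 0 0 0 -0.12 0 0;0 0 0 0 -0.12 0 0;0 0 0 0 -0.12 0 0;0 0 0 0 -0.12 0 0;0 0 0 0 -0.12 0 0;0 0 0 0 -0.03 0 0;0.01 0.005 0 0 0 0 0;0.025 0.012 0 0 0 0 0;0.03 0.015 0 0 0 0 0;0.03 0.015 0 0 0 0 0;0.03 0.015 0 0 0 0 0;0.03 0.015 0 0 0 0 0;0.03 0.015 0 0 0 0 0;0.03 0.015 0 0 0 0 0;0.03 0.015 0 0 0 0 0;0.015 0.007 0 0 0 0 0;0 0 0 0 0 0 0' 60;python3 -c "
from h import *
b=px2w('scene',[(163,51),(50+200/3.8,280/3.8)],0);print('box bottom',b.round(3))
for z in(.06,.08,.1,.12,.14):print(z,px2w('scene',[(50+420/3.8,150/3.8)],z).round(3))
crop('scene','d7s',(140,90,360,255),3.6)
plan([.457,-.417,.25],[180,0,178.5])"
```

```text
time_s: 29.33
tcp_pos: [0.5296, -0.1564, 0.2591]
eef_rot: [179.9, -0.3, -86.2]
contact_force: [0.0, 1.4, -2.3]
gripper_width: 0.0217
box bottom [[ 0.413 -0.597  0.   ]
 [ 0.654 -0.63   0.   ]]
0.06 [[ 0.415 -0.594  0.06 ]]
0.08 [[ 0.424 -0.571  0.08 ]]
0.1 [[ 0.433 -0.548  0.1  ]]
0.12 [[ 0.443 -0.524  0.12 ]]
0.14 [[ 0.452 -0.501  0.14 ]]
shift [0.2563 0.0907 0.0103] rot [-0.0034 -0.0039  1.6633] rows>= 13.3 from [ 0.5305 -0.1552  0.2591] [180.   -0.3 -86.2] t 29.38
```

View pics/d7s.png

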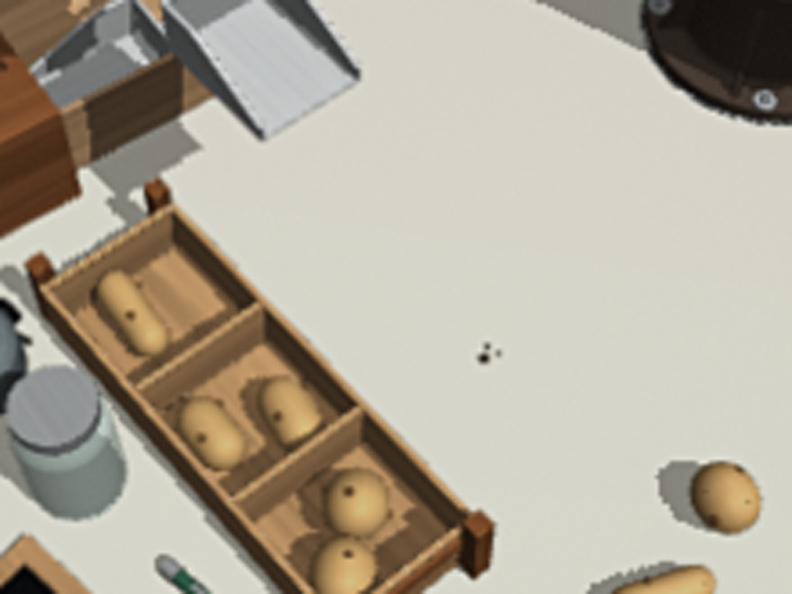

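```bash
python3 -m inch '0.015 0.003 0 0 0 0 0;0.027 0.008 0 0 0 0 0;0.03 0.01 0 0 0 0 0;0.03 0.01 0 0 0 0 0;0.03 0.01 0 0 0 0 0;0.03 0.01 0 0 0 0 0;0.03 0.01 0 0 0 0 0;0.03 0.01 0 0 0 0 0;0.022 0.01 0 0 0 0 0;0.012 0.005 0 0 0 0 0;0 0 0 0 0 0.06 0;0 0 0 0 0 0.12 0;0 0 0 0 0 0.12 0;0 0 0 0 0 0.12 0;0 0 0 0 0 0.12 0;0 0 0 0 0 0.12 0;0 0 0 0 0 0.12 0;0 0 0 0 0 0.12 0;0 0 0 0 0 0.12 0;0 0 0 0 0 0.12 0' 60;python3 -m inch '0 0 0 0 0 0.12 0;0 0 0 0 0 0.12 0;0 0 0 0 0 0.12 0;0 0 0 0 0 0.12 0;0 0 0 0 0 0.043 0;0 0 0 0 0 0 0';python3 -c "
from h import *
plan([.457,-.417,.13],[180,0,178.5])"
```

```text
time_s: 31.05
tcp_pos: [0.464, -0.4137, 0.2595]
eef_rot: [-179.9, -0.1, -151.7]
contact_force: [-0.6, 0.4, -2.3]
gripper_width: 0.0213
time_s: 31.55
tcp_pos: [0.464, -0.4137, 0.2595]
eef_rot: [-179.8, 0.0, 178.6]
contact_force: [-0.0, -0.5, -1.6]
gripper_width: 0.0215
shift [ 0.0069 -0.0031  0.1295] rot [-0.0027  0.0001  0.0014] rows>= 3.1 from [ 0.464  -0.4137  0.2595] [-179.8    0.   178.6] t 31.55
```

```bash
python3 -m inch '0.004 -0.003 0.01 0 0 0 0;0.003 0 0.025 0 0 0 0;0 0 0.03 0 0 0 0;0 0 0.03 0 0 0 0;0 0 0.03 0 0 0 0;0 0 0.025 0 0 0 0;0 0 0.02 0 0 0 0;0 0 0.015 0 0 0 0;0 0 0.01 0 0 0 0;0 0 0.005 0 0 0 0;0 0 0.003 0 0 0 0;0 0 0 0 0 0 0' 60;python3 -c "
from h import *
plan([.457,-.417,.04],[180,0,178.5])
crop('scene','d8s',(50,0,250,150),3.8)
crop('side','d8d',(220,60,420,210),3.8)"
```

```text
time_s: 32.55
tcp_pos: [0.4571, -0.4182, 0.0569]
eef_rot: [-179.8, 0.1, 178.7]
contact_force: [-1.0, 0.8, -0.6]
gripper_width: 0.0216
shift [0.0001 0.0013 0.0169] rot [-0.0028  0.0017  0.0028] rows>= 0.4 from [ 0.4571 -0.4182  0.0569] [-1.798e+02  1.000e-01  1.787e+02] t 32.55
```

View pics/d8s.png

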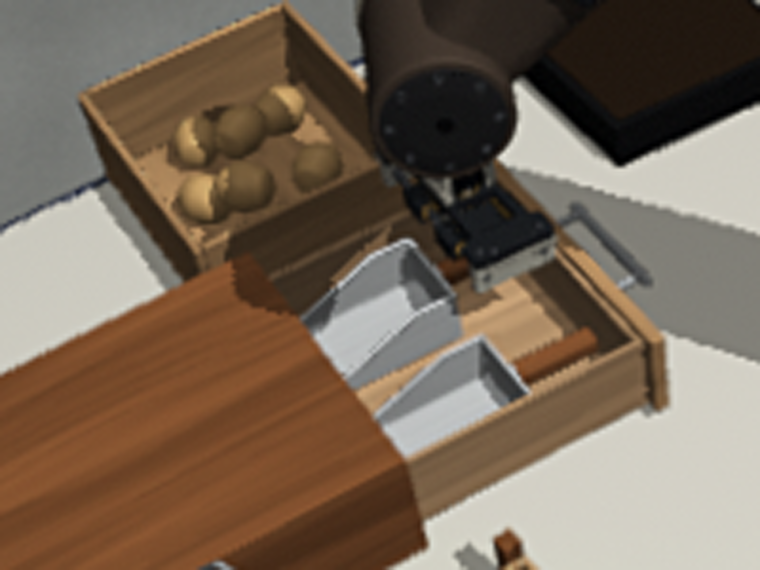

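View pics/d8d.png

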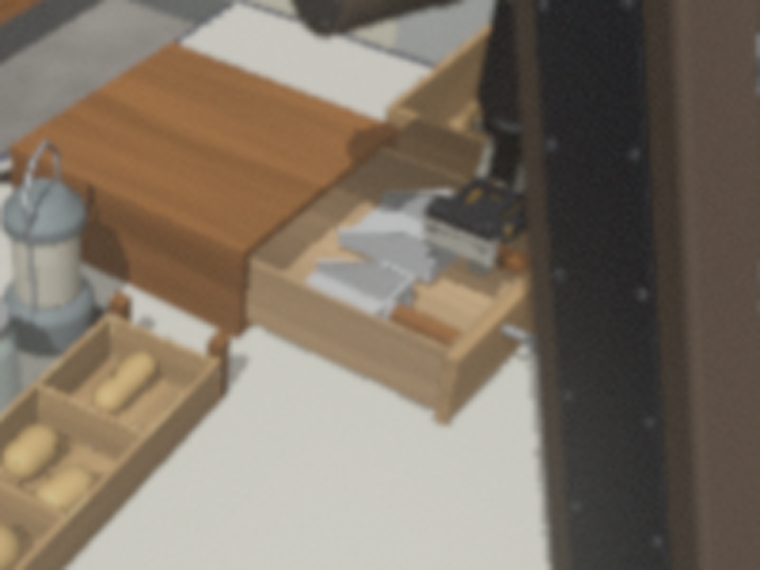

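```bash
python3 -m inch '0 0 0.006 0 0 0 0;0 0 0.005 0 0 0 0;0 0 0.003 0 0 0 0;0 0 0.002 0 0 0 0;0 0 0 0 0 0 0' 60;python3 -m inch '0 0 0 0 0 0 0.45;0 0 0 0 0 0 0.45;0 0 0 0 0 0 0.45;0 0 -0.008 0 0 0 0.45;0 0 -0.02 0 0 0 0.45;0 0 -0.03 0 0 0 0.45;0 0 -0.035 0 0 0 0.45;0 0 -0.035 0 0 0 0.45;0 0 -0.035 0 0 0 0.45;0 0 -0.02 0 0 0 0.45;0 0 0 0 0 0 0.45';python3 -c "
from h import *
crop('scene','d9s',(50,0,250,150),3.8)
crop('side','d9d',(100,180,300,330),3.8)
for c in ['scene','side']:
  r.capture(c)
  for t,z in (('round3',.026),('long3',.017)):
    for o in r.recognise(t,c): print(c,t,np.round(o['xy'],1),round(o['p'],2),px2w(c,o['xy'],z)[0].round(3))
plan([.5,.0,.23],[180,0,90])"
```

```text
time_s: 33.07
tcp_pos: [0.4568, -0.4182, 0.0405]
eef_rot: [-179.9, 0.1, 178.6]
contact_force: [-0.0, -0.8, -1.3]
gripper_width: 0.0212
time_s: 33.98
tcp_pos: [0.4587, -0.4194, 0.2311]
eef_rot: [-179.5, 0.6, 178.7]
contact_force: [0.2, -0.3, -0.2]
gripper_width: 0.0397
scene round3 [233.2 249.3] 0.88 [0.667 0.235 0.026]
scene round3 [237.9 229.3] 0.61 [0.621 0.194 0.026]
scene round3 [342.8 226.1] 0.52 [0.379 0.36  0.026]
scene long3 [385.  252.3] 0.76 [0.333 0.489 0.017]
scene long3 [336.1 322.7] 0.7 [0.572 0.554 0.017]
scene long3 [384.5 215. ] 0.68 [0.251 0.404 0.017]
scene long3 [168.7 101.2] 0.56 [ 0.531 -0.342  0.017]
scene long3 [295.  278.1] 0.55 [0.58  0.397 0.017]
scene long3 [319.2 253.1] 0.54 [0.482 0.38  0.017]
scene long3 [174.4 176.9] 0.53 [ 0.673 -0.066  0.017]
side round3 [215.2 203.9] 0.77 [0.632 0.196 0.026]
side round3 [199.9 206.1] 0.67 [0.667 0.235 0.026]
side round3 [241.7 272.8] 0.51 [0.388 0.347 0.026]
side round3 [233.5 185.9] 0.26 [0.638 0.091 0.026]
side long3 [222.2 319. ] 0.84 [0.343 0.484 0.017]
side long3 [146.5 289.8] 0.7 [0.571 0.553 0.017]
side long3 [267.3 312.5] 0.64 [0.259 0.395 0.017]
side long3 [184.4 253.1] 0.58 [0.575 0.399 0.017]
side long3 [209.9 267.4] 0.58 [0.478 0.388 0.017]
side long3 [252.7 158.5] 0.47 [ 0.683 -0.077  0.017]
shift [-0.0336  0.4185 -0.0079] rot [-1.5000e-03  1.6000e-03  1.5466e+00] rows>= 12.4 from [ 0.4563 -0.4176  0.2229] [-179.9    0.   178.6] t 34.38
```

View pics/d9s.png

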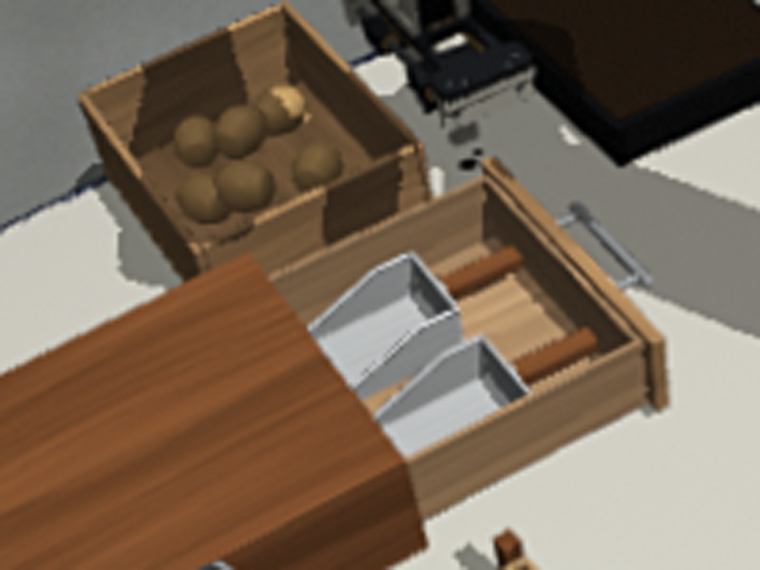

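View pics/d9d.png

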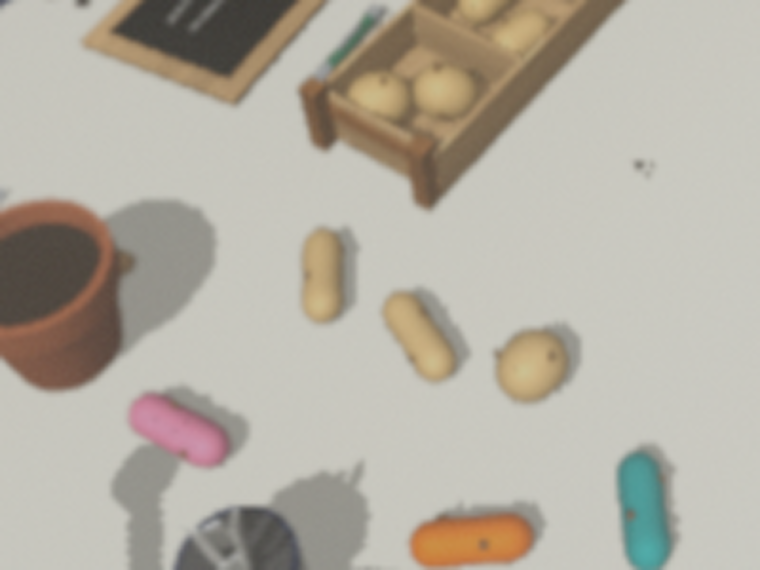

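```bash
python3 -m inch '0.02 0.01 0 0 0 0 0;0.03 0.014 0 0 0 0 0;0.03 0.014 0 0 0 0 0;0.03 0.014 0 0 0 0 0;0.025 0.01 0 0 0 0 0;0.012 0.003 0 0 0 0 0;0 0 0.015 0 0 0 0;0 0 0.03 0 0 0 0;0 0 0.035 0 0 0 0;0 0 0.035 0 0 0 0;0 0 0.025 0 0 0 0;0 0 0.015 0 0 0 0;0 0 0.006 0 0 0 0;0 0 0 0 0 0 0' 20;python3 -c "
from h import *
plan([.57,-.352,.06],[180,0,178.5])
crop('scene','e1s',(130,0,330,150),3.8)"
```

```text
time_s: 35.55
tcp_pos: [0.3109, -0.3494, 0.0611]
eef_rot: [-179.9, -0.1, 178.6]
contact_force: [0.5, 0.4, 0.4]
gripper_width: 0.0008
shift [-0.2591  0.0037  0.0007] rot [-0.0014 -0.0013  0.002 ] rows>= 6.2 from [ 0.3109 -0.3494  0.0611] [-1.799e+02 -1.000e-01  1.786e+02] t 35.55
```

View pics/e1s.png

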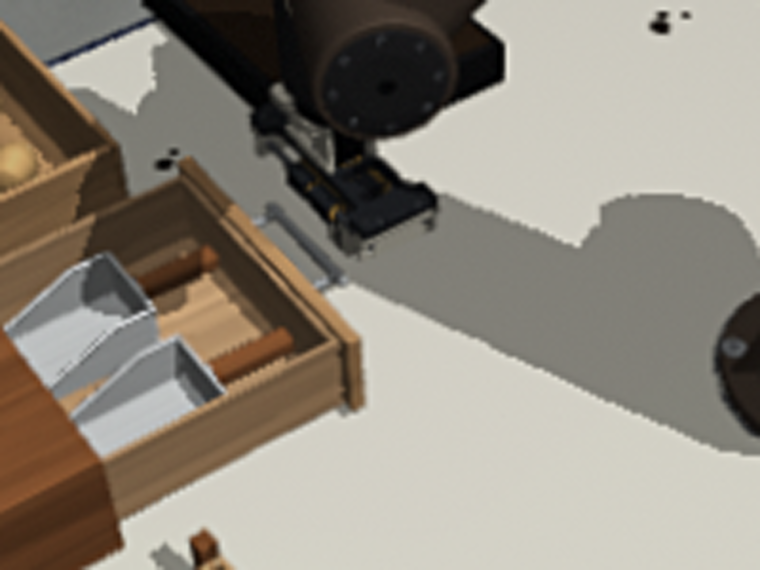

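```bash
python3 -m inch '-0.006 0 0 0 0 0 0;-0.008 0 0 0 0 0 0;-0.008 0 0 0 0 0 0;-0.008 0 0 0 0 0 0;-0.01 0 0 0 0 0 0;-0.012 0 0 0 0 0 0;-0.014 0 0 0 0 0 0;-0.015 0 0 0 0 0 0;-0.015 0 0 0 0 0 0;-0.015 0 0 0 0 0 0;-0.015 0 0 0 0 0 0;-0.015 0 0 0 0 0 0;-0.015 0 0 0 0 0 0;-0.015 0 0 0 0 0 0;-0.014 0 0 0 0 0 0;-0.012 0 0 0 0 0 0;-0.01 0 0 0 0 0 0;-0.008 0 0 0 0 0 0;-0.006 0 0 0 0 0 0;0 0 0 0 0 0 0' 20;python3 -c "
from h import *
crop('scene','e2s',(50,0,250,150),3.8)"
```

```text
time_s: 37.27
tcp_pos: [0.534, -0.3552, 0.0629]
eef_rot: [-179.8, 0.1, 178.6]
contact_force: [0.8, -1.2, 0.1]
gripper_width: 0.0002
```

View pics/e2s.png

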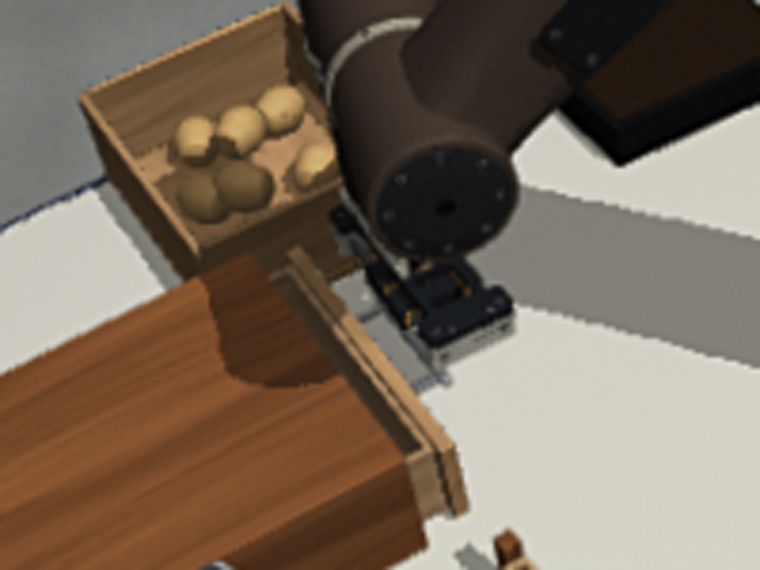

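```bash
python3 -m inch '-0.006 0 0 0 0 0 0;-0.007 0 0 0 0 0 0;-0.007 0 0 0 0 0 0;-0.006 0 0 0 0 0 0;-0.004 0 0 0 0 0 0;0 0 0 0 0 0 0' 20;python3 -m inch '-0.004 0 0 0 0 0 0;-0.003 0 0 0 0 0 0;0 0 0 0 0 0 0' 20;python3 -c "
from h import *
crop('scene','e3s',(50,0,250,150),3.8)"
```

```text
time_s: 37.82
tcp_pos: [0.5639, -0.3559, 0.0631]
eef_rot: [-179.8, 0.2, 178.6]
contact_force: [0.3, -0.7, 0.4]
gripper_width: 0.0005
time_s: 38.07
tcp_pos: [0.5662, -0.3558, 0.0629]
eef_rot: [-179.9, -0.3, 178.6]
contact_force: [-11.7, 0.8, 7.3]
gripper_width: 0.0005
```

View pics/e3s.png

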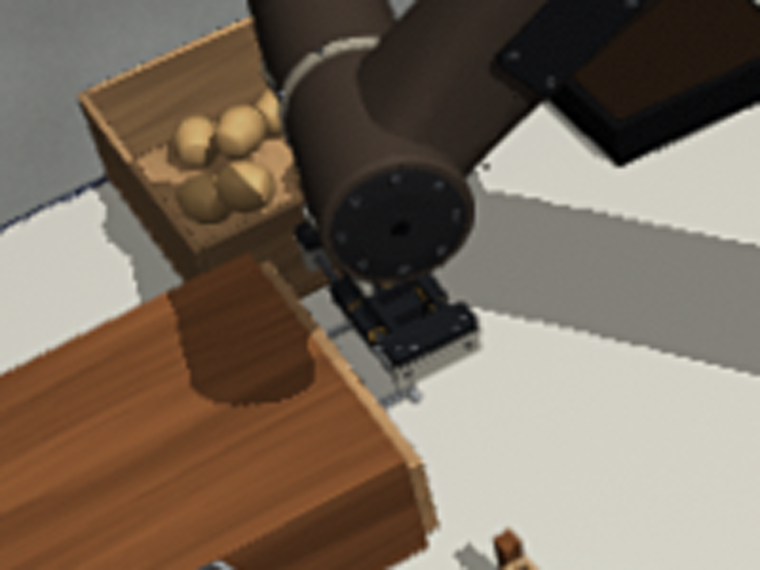

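```bash
python3 -m inch '-0.002 0 0 0 0 0 0;0 0 0 0 0 0 0' 20;python3 -m inch '0.01 0 0 0 0 0 0;0.02 0 0 0 0 0 0;0.025 0 0 0 0 0 0;0.01 0 -0.015 0 0 0 0;0 0 -0.03 0 0 0 0;0 0 -0.035 0 0 0 0;0 0 -0.035 0 0 0 0;0 0 -0.035 0 0 0 0;0 0 -0.02 0 0 0 0;0 0 0 0 0 0 0' 20; python3 -c "
from h import *
crop('scene','e4s',(50,0,250,150),3.8)
plan([.47,.1,.23])"
```

```text
time_s: 38.28
tcp_pos: [0.5662, -0.3558, 0.0629]
eef_rot: [-179.9, -0.4, 178.6]
contact_force: [-14.9, 1.6, 11.1]
gripper_width: 0.0005
time_s: 39.12
tcp_pos: [0.5088, -0.3553, 0.2393]
eef_rot: [-179.6, 0.7, 178.7]
contact_force: [0.2, -0.5, 0.3]
gripper_width: 0.0006
shift [0.0488 0.4535 0.0036] from [ 0.5078 -0.3546  0.2363] [-179.7    0.5  178.6] t 39.17
```

View pics/e4s.png

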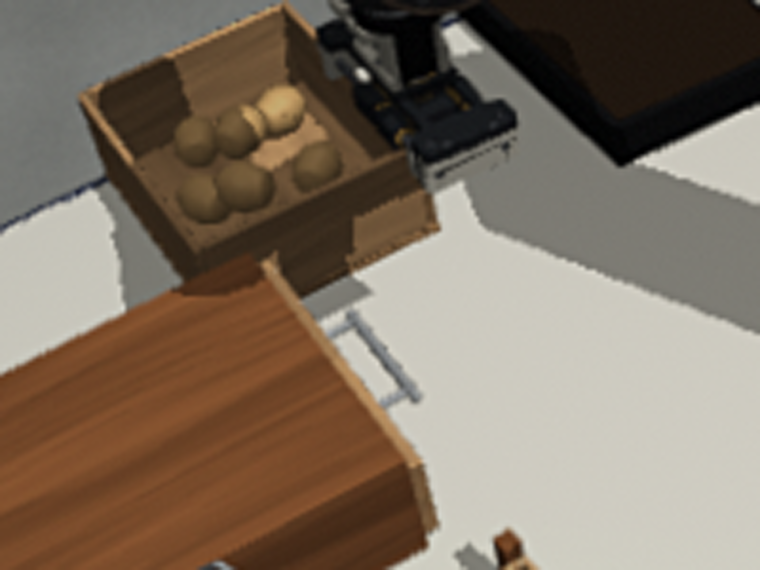

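```bash
python3 -m inch '0.002 0.015 0 0 0 0 0.9;0.004 0.03 0 0 0 0 0.9;0.004 0.038 0 0 0 0 0.9;0.004 0.038 0 0 0 0 0.9;0.004 0.038 0 0 0 0 0.9;0.004 0.038 0 0 0 0 0.9;0.004 0.038 0 0 0 0 0.9;0.004 0.038 0 0 0 0 0.9;0.004 0.038 0 0 0 0 0.9;0.004 0.038 0 0 0 0 0.9;0.004 0.038 0 0 0 0 0.9;0.004 0.035 0 0 0 0 0.9;0.003 0.03 0 0 0 -0.03 0.9;0 0.01 0 0 0 -0.1 0.9;0 0 0 0 0 -0.11 0.9;0 0 0 0 0 -0.11 0.9;0 0 0 0 0 -0.11 0.9;0 0 0 0 0 -0.09 0.9;0 0 0 0 0 0 0.9' 20; python3 -c "
from h import *
for c in ['scene','side']:
  r.capture(c)
  for o in r.recognise('round3',c): print(c,np.round(o['xy'],1),round(o['p'],2),px2w(c,o['xy'],.026)[0].round(3))
crop('scene','f1',(240,180,400,300),4.7)
plan([.383,.355,.12])"
```

```text
time_s: 40.75
tcp_pos: [0.4672, 0.1092, 0.2303]
eef_rot: [-179.8, -0.1, -149.6]
contact_force: [-0.3, -0.5, -0.7]
gripper_width: 0.0788
scene [234.9 249.1] 0.64 [0.662 0.238 0.026]
scene [343.5 227.1] 0.64 [0.379 0.363 0.026]
scene [238.1 228.2] 0.57 [0.619 0.191 0.026]
scene [319.  253.9] 0.2 [0.488 0.384 0.026]
side [240.6 275.6] 0.74 [0.384 0.356 0.026]
side [202.7 205.9] 0.61 [0.66  0.229 0.026]
side [214.3 203.1] 0.53 [0.637 0.195 0.026]
shift [-0.0494  0.2558  0.1104] from [0.4679 0.1091 0.2312] [-179.8   -0.  -150. ] t 41.0
```

View pics/f1.png

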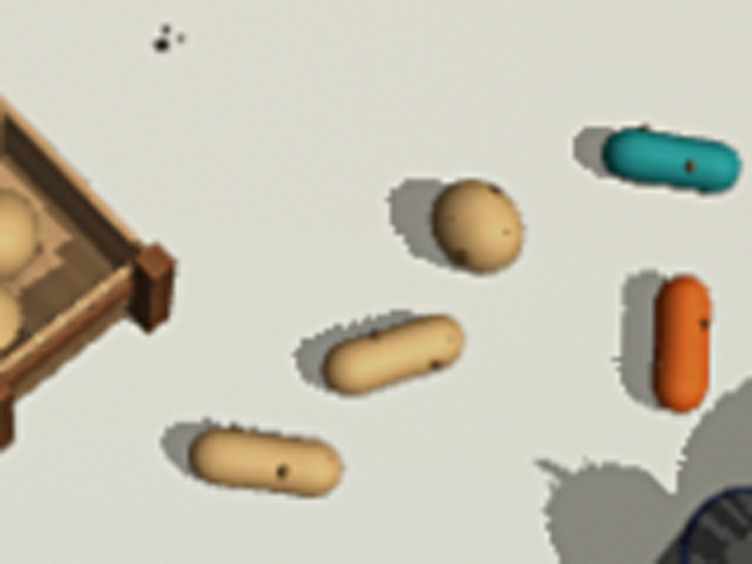

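```bash
python3 -m inch '-0.004 0.015 0.005 0 0 0 1;-0.007 0.032 0.01 0 0 0 1;-0.007 0.036 0.015 0 0 0 1;-0.007 0.036 0.015 0 0 0 1;-0.007 0.036 0.015 0 0 0 1;-0.007 0.036 0.015 0 0 0 1;-0.007 0.036 0.015 0 0 0 1;-0.005 0.025 0.015 0 0 0 1;0 0.01 0.005 0 0 0 1;0 0 0 0 0 0 1' 20; python3 -c "
from h import *
c=cam('scene')
print(px2w('scene',[(341.7,228.1)],.026).round(3))
crop('wrist','f2w',(0,0,512,384),1.5);crop('side','f2d',(160,200,320,320),4.7)
plan([.383,.36,.01])"
```

```text
time_s: 41.83
tcp_pos: [0.3796, 0.362, 0.1189]
eef_rot: [-179.7, -0.1, -149.8]
contact_force: [-0.1, 0.2, 0.3]
gripper_width: 0.0876
[[0.385 0.363 0.026]]
shift [-0.0016 -0.0013  0.1105] from [0.3808 0.3607 0.1205] [-179.8   -0.  -149.9] t 41.93
```

View pics/f2w.png

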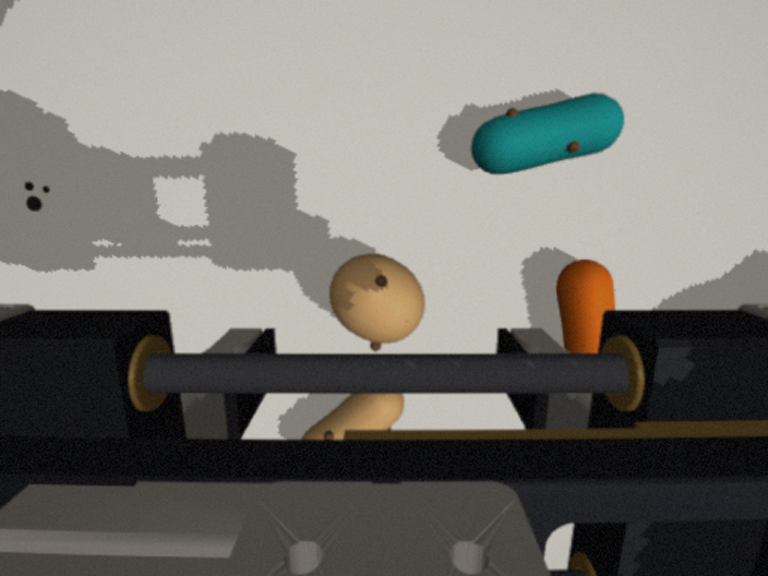

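View pics/f2d.png

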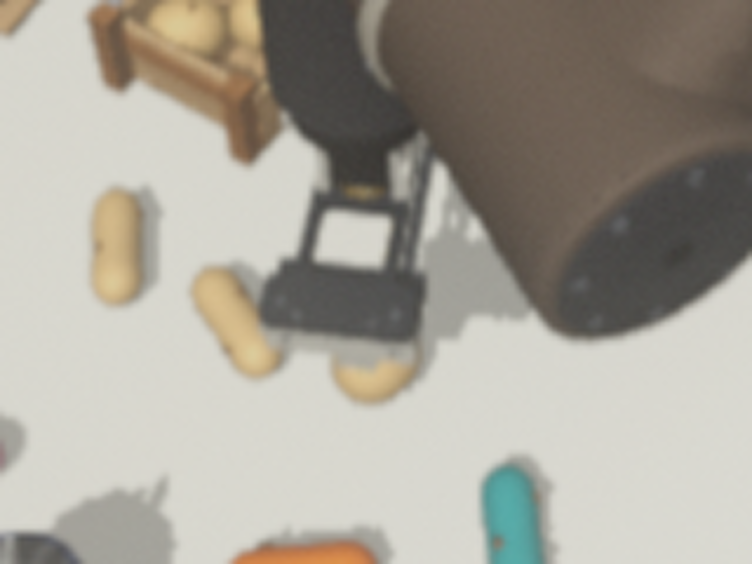

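```bash
python3 -c "
from h import *
print(px2w('wrist',[(251.5,198.5)],.03).round(4))"; python3 -m inch '0 0 0.015 0 0 0 1;0 0 0.025 0 0 0 1;0 0 0.025 0 0 0 1;0 0 0.02 0 0 0 1;0 0 0.015 0 0 0 1;0 0 0.007 0 0 0 1;0 0 0.003 0 0 0 1;0 0 0 0 0 0 0.3;0 0 0 0 0 0 0;0 0 0 0 0 0 0;0 0 0 0 0 0 0;0 0 0 0 0 0 0;0 0 0 0 0 0 0' 20
```

```text
[[0.3869 0.3572 0.03  ]]
time_s: 43.02
tcp_pos: [0.3812, 0.3609, 0.0112]
eef_rot: [-179.8, 0.0, -149.9]
contact_force: [0.4, -4.4, 3.5]
gripper_width: 0.0539
```

```bash
python3 -m inch '0 0 -0.01 0 0 0 0;0 0 -0.02 0 0 0 0;0 0 -0.03 0 0 -0.05 0;0 0 -0.03 0 0 -0.1 0;0 0 -0.03 0 0 -0.11 0;0 0 -0.02 0 0 -0.11 0;0 0 -0.01 0 0 -0.11 0;0 0 0 0 0 -0.11 0;0 0 0 0 0 -0.11 0;0 0 0 0 0 -0.11 0;0 0 0 0 0 -0.11 0;0 0 0 0 0 -0.11 0;0 0 0 0 0 -0.08 0;0 0 0 0 0 0 0' 20; python3 -c "
from h import *
plan([.604,.249,.08],[180,0,-86.2])"
```

```text
time_s: 44.18
tcp_pos: [0.3807, 0.361, 0.1614]
eef_rot: [-179.9, -0.1, -86.1]
contact_force: [-0.4, 0.1, -0.8]
gripper_width: 0.056
shift [ 0.1269 -0.2149  0.082 ] rot [-0.0017 -0.0026  0.0024] rows>= 6.3 from [0.3807 0.361  0.1614] [-1.799e+02 -1.000e-01 -8.610e+01] t 44.18
```

```bash
python3 -m inch '0.006 -0.01 0 0 0 0 0;0.014 -0.024 0 0 0 0 0;0.017 -0.029 0 0 0 0 0;0.017 -0.029 0 0 0 0 0;0.017 -0.029 0 0 0 0 0;0.017 -0.029 0 0 0 0 0;0.017 -0.029 0 0 0 0 0;0.013 -0.022 0.015 0 0 0 0;0.007 -0.011 0.02 0 0 0 0;0.002 -0.003 0.02 0 0 0 0;0 0 0.012 0 0 0 0;0 0 0.005 0 0 0 0;0 0 0 0 0 0 0' 20; python3 -c "
from h import *
crop('scene','f3',(180,170,300,290),5);crop('side','f3d',(160,160,280,280),5)
plan([.604,.249,.075],[180,0,-86.2])"
```

```text
time_s: 45.27
tcp_pos: [0.603, 0.2477, 0.0883]
eef_rot: [180.0, -0.2, -86.3]
contact_force: [0.4, -0.1, -0.7]
gripper_width: 0.0555
shift [-0.0002 -0.      0.0155] rot [-0.0026 -0.0026 -0.0009] rows>= 0.4 from [0.604  0.2488 0.0905] [-1.798e+02 -1.000e-01 -8.630e+01] t 45.37
```

View pics/f3.png

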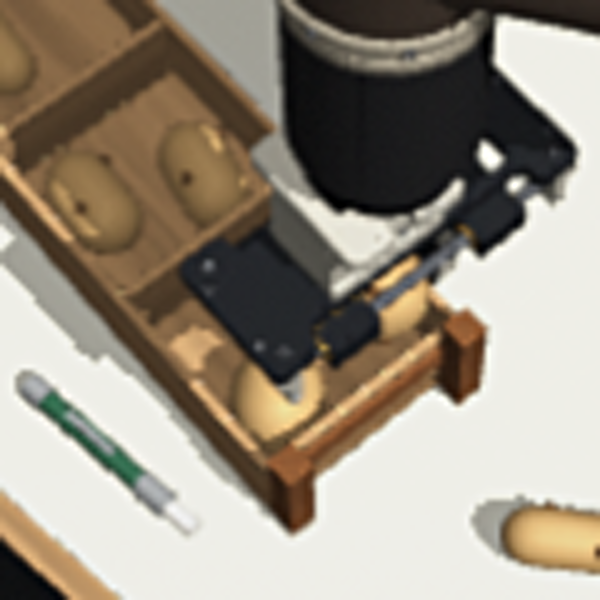

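View pics/f3d.png

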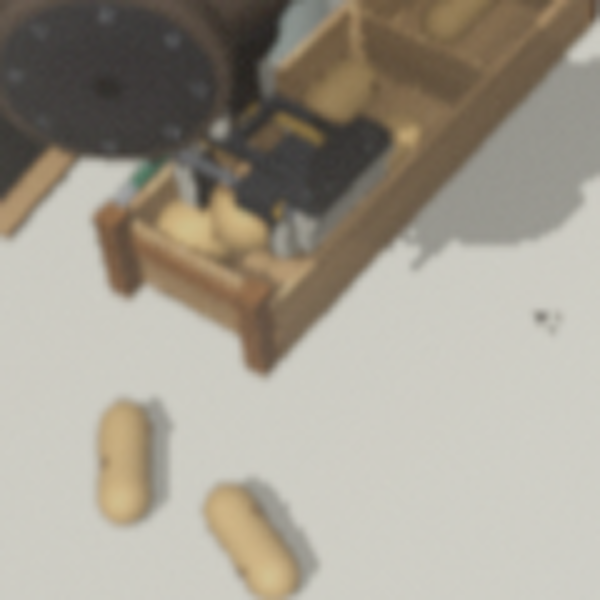

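```bash
python3 -m inch '0 0 0.007 0 0 0 0;0 0 0.005 0 0 0 0;0 0 0 0 0 0 0;0 0 0 0 0 0 0.74;0 0 0 0 0 0 0.74;0 0 -0.01 0 0 0 0.74;0 0 -0.02 0 0 0 0.74;0 0 -0.03 0 0 0 0.74;0 0 -0.03 0 0 0 0.74;0 0 -0.03 0 0 0 0.74;0 0 -0.015 0 0 0 0.74;0 0 0 0 0 0 0.74' 20; python3 -c "
from h import *
crop('side','f4d',(140,170,300,290),4.7)
print(r.get_state()['contact_force'])"
```

```text
time_s: 46.37
tcp_pos: [0.6057, 0.2495, 0.2188]
eef_rot: [-179.5, 0.1, -86.2]
contact_force: [0.3, -0.2, -0.2]
gripper_width: 0.0647
[-0.29939602 -0.03761102 -0.58252518]
```

View pics/f4d.png

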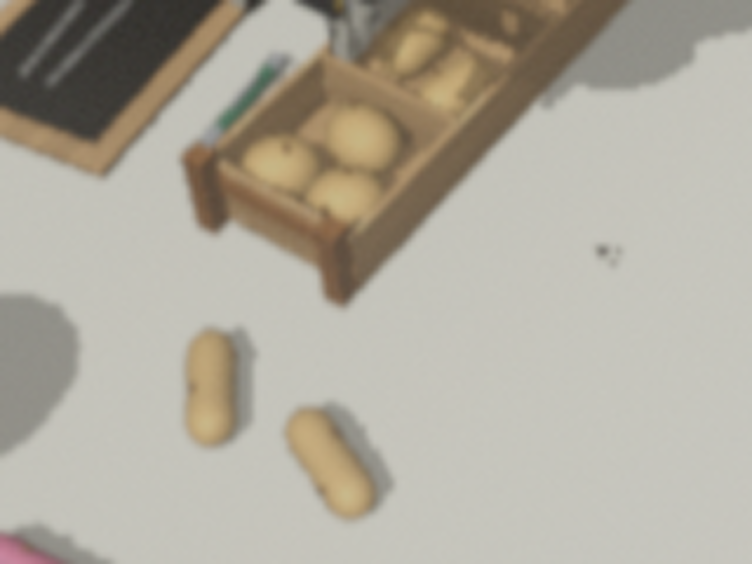

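```bash
python3 -c "
from h import *
g=lambda a: px2w('side',np.array(a)/4.7+[140,170],.017)
h=lambda a: px2w('scene',np.array(a)/4.7+[240,180],.017)
for n,f,e in (('A side',g,[(305,422),(354,502)]),('A scene',h,[(345,368),(445,338)]),('B side',g,[(211,350),(209,428)]),('B scene',h,[(213,455),(322,468)])):
    P=f(e); v=P[1]-P[0]; print(n,P.mean(0).round(4),np.degrees(np.arctan2(v[1],v[0]))%180,np.linalg.norm(v))
plan([.478,.39,.12],[180,0,-14-0])
plan([.578,.398,.12],[180,0,-50])
"
```

```text
A side [0.476  0.3896 0.017 ] 160.0250647153996 0.0687324185719909
A scene [0.4751 0.3928 0.017 ] 160.7230728787434 0.06271877883687392
B side [0.5759 0.3975 0.017 ] 134.7011155210916 0.061461611474516877
B scene [0.5766 0.3999 0.017 ] 136.1470915879932 0.061833980203253806
shift [-0.1488  0.1179  0.0954] rot [-0.0056 -0.0041 -1.2613] rows>= 10.1 from [0.6047 0.2492 0.2162] [-179.6   -0.   -86.3] t 46.42
shift [-0.1503  0.0176  0.096 ] rot [-0.0063 -0.0021 -0.633 ] rows>= 5.1 from [0.6047 0.2492 0.2162] [-179.6   -0.   -86.3] t 46.42
```

```bash
python3 -m inch '0 0 0 0 0 -0.06 0.74;0 0 0 0 0 -0.11 0.74;0 0 0 0 0 -0.11 0.74;0 0 0 0 0 -0.11 0.74;0 0 0 0 0 -0.11 0.74;0 0 0 0 0 -0.11 0.74;0 0 0 0 0 -0.11 0.74;-0.015 -0.01 0.01 0 0 -0.01 0.74;-0.024 -0.0165 0.018 0 0 0 0.74;-0.024 -0.0165 0.018 0 0 0 0.74;-0.024 -0.0165 0.018 0 0 0 0.74;-0.02 -0.014 0.015 0 0 0 0.74;-0.013 -0.009 0.01 0 0 0 0.74;-0.005 -0.003 0.006 0 0 0 0.74;0 0 0 0 0 0 0.74' 20; python3 -c "
from h import *
plan([.576,.3985,.005],[180,0,-44.5])
crop('wrist','g1w',(0,0,512,384),1.5)
crop('side','g1d',(140,170,300,290),4.7)"
```

```text
time_s: 47.67
tcp_pos: [0.5734, 0.3972, 0.1148]
eef_rot: [179.8, -0.2, -44.4]
contact_force: [0.9, 0.1, 1.0]
gripper_width: 0.0648
shift [ 0.0006 -0.0032  0.1098] rot [ 0.004  -0.0032  0.0022] rows>= 2.6 from [0.5734 0.3972 0.1148] [179.8  -0.2 -44.4] t 47.67
```

View pics/g1w.png

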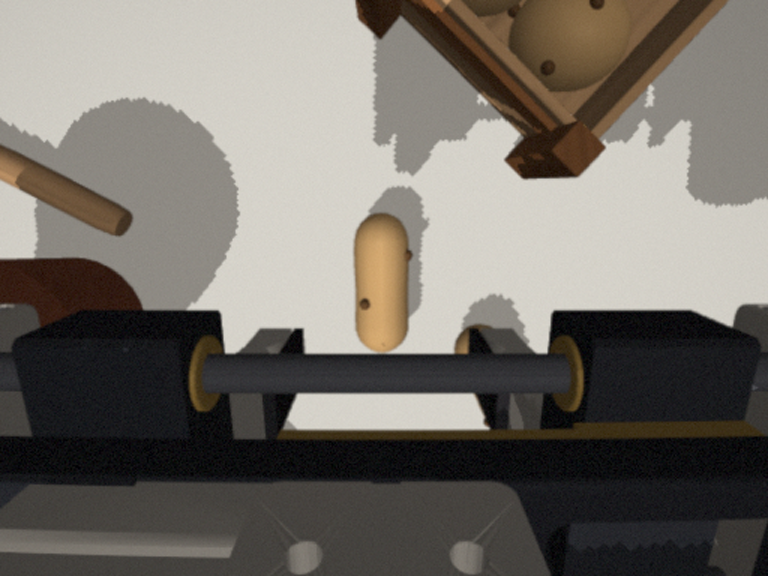

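View pics/g1d.png

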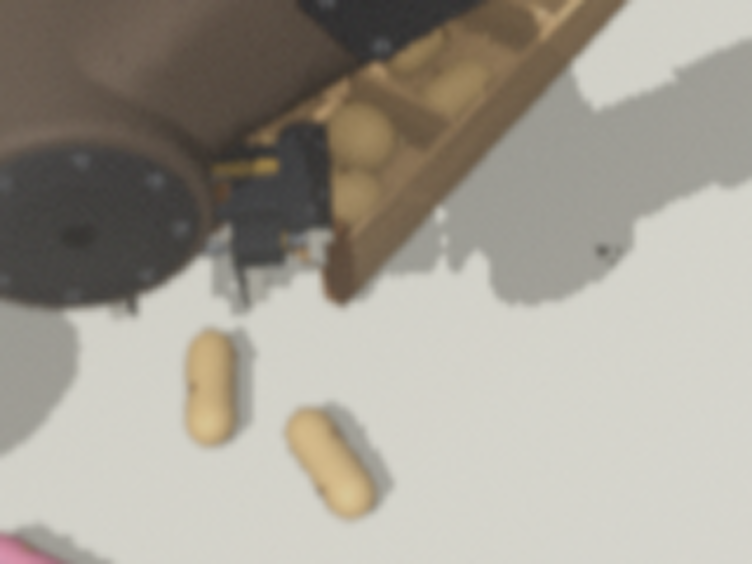

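```bash
python3 -c "
from h import *
print(px2w('wrist',[(254.3,188)],.02).round(4))"; python3 -m inch '0 -0.003 0.015 0 0 0 0.62;0 0 0.025 0 0 0 0.62;0 0 0.025 0 0 0 0.62;0 0 0.02 0 0 0 0.62;0 0 0.015 0 0 0 0.62;0 0 0.007 0 0 0 0.62;0 0 0.003 0 0 0 0.62;0 0 0 0 0 0 0.3;0 0 0 0 0 0 0;0 0 0 0 0 0 0;0 0 0 0 0 0 0;0 0 0 0 0 0 0;0 0 -0.01 0 0 0 0;0 0 -0.02 0 0 0 0;0 0 -0.03 0 0 0 0;0 0 -0.03 0 0 0 0;0 0 -0.03 0 0 0 0;0 0 -0.02 0 0 0 0;0 0 -0.01 0 0 0 0;0 0 0 0 0 0 0' 20; python3 -c "
from h import *
plan([.63,-.039,.13],[180,0,-86.2])
crop('scene','g2',(160,170,360,320),3.8)"
```

```text
[[0.5806 0.3938 0.02  ]]
time_s: 49.43
tcp_pos: [0.5775, 0.4001, 0.1604]
eef_rot: [-179.8, -0.2, -44.4]
contact_force: [0.3, 0.9, 0.1]
gripper_width: 0.0332
shift [0.3448 0.2769 0.0303] rot [-0.0053 -0.0015  0.729 ] rows>= 10.6 from [0.5775 0.4001 0.1604] [-179.8   -0.2  -44.4] t 49.43
```

View pics/g2.png

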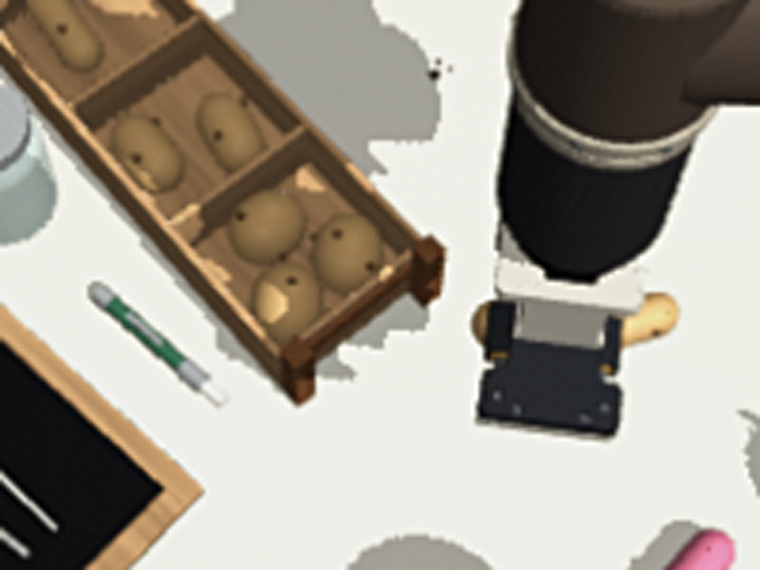

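```bash
python3 -m inch '0 0 0 0 0 0.06 0;0 0 0 0 0 0.11 0;0 0 0 0 0 0.11 0;0 0 0 0 0 0.11 0;0 0 0 0 0 0.11 0;0 0 0 0 0 0.11 0;0.015 -0.001 0 0 0 0.11 0;0.03 -0.0018 0 0 0 0.01 0;0.037 -0.002 0 0 0 0 0;0.037 -0.002 0 0 0 0 0;0.037 -0.002 0 0 0 0 0;0.037 -0.002 0 0 0 0 0;0.037 -0.002 0 0 0 0 0;0.037 -0.002 0 0 0 0 0;0.037 -0.002 0 0 0 0 0;0.037 -0.002 0 0 0 0 0;0.037 -0.002 0 0 0 0 0;0.035 -0.002 0 0 0 0 0;0.022 -0.001 0 0 0 0 0;0.007 0 0 0 0 0 0' 20; python3 -m inch '0 0 0.01 0 0 0 0;0 0 0.015 0 0 0 0;0 0 0 0 0 0 0' 20; python3 -c "
from h import *
plan([.63,-.039,.055],[180,0,-86.2])
crop('scene','g3',(120,120,280,240),4.7);crop('side','g3d',(180,110,340,230),4.7)"
```

```text
time_s: 51.15
tcp_pos: [0.6298, -0.0434, 0.1557]
eef_rot: [179.9, -0.2, -86.5]
contact_force: [-0.1, -0.6, -0.7]
gripper_width: 0.033
time_s: 51.4
tcp_pos: [0.6285, -0.0394, 0.1286]
eef_rot: [179.7, -0.1, -86.3]
contact_force: [-0.3, -0.1, -2.0]
gripper_width: 0.0335
shift [-0.0005 -0.0018  0.0736] rot [ 0.0048 -0.0025 -0.0019] rows>= 1.8 from [ 0.6285 -0.0394  0.1286] [ 1.797e+02 -1.000e-01 -8.630e+01] t 51.4
```

View pics/g3.png

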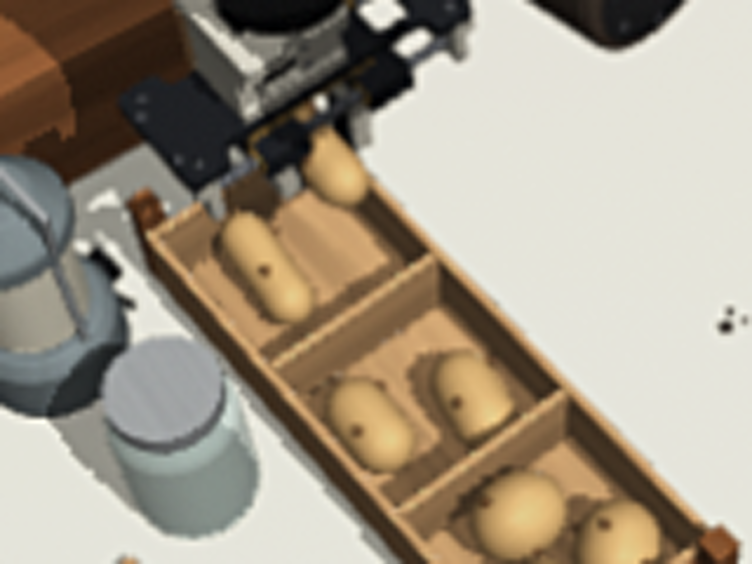

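View pics/g3d.png

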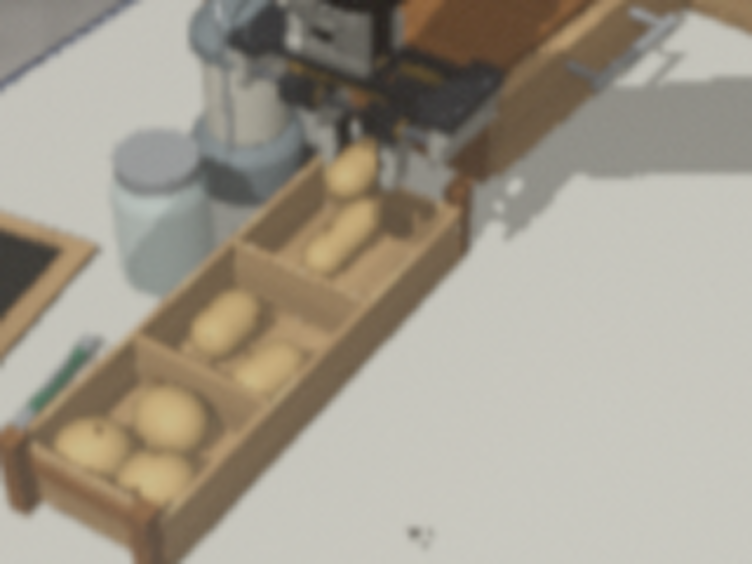

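```bash
python3 -m inch '0 0.008 0.02 0 0 0 0;0 0.008 0.022 0 0 0 0;0 0 0.013 0 0 0 0;0 0 0.005 0 0 0 0;0 0 0 0 0 0 0' 20; python3 -c "
from h import *
st=r.get_state();print(st['tcp_pos'],st['contact_force'])
print(px2w('scene',[(176.8,176.4)],.023).round(3),px2w('side',[(253,160.6)],.023).round(3))"
```

```text
time_s: 51.92
tcp_pos: [0.6149, -0.0406, 0.0725]
eef_rot: [-180.0, -0.2, -86.2]
contact_force: [0.1, 0.7, -0.1]
gripper_width: 0.0334
[ 0.61493648 -0.04060335  0.0724664 ] [ 0.14876959  0.67207023 -0.13099846]
[[ 0.667 -0.059  0.023]] [[ 0.67  -0.063  0.023]]
```

```bash
python3 -m inch '0 0.003 0.005 0 0 0 0;0 0 0 0 0 0 0;0 0 0 0 0 0 0.58;0 0 0 0 0 0 0.58;0 0 -0.01 0 0 0 0.58;0 0 -0.025 0 0 0 0.58;0 0 -0.03 0 0 0 0.58;0 0 -0.03 0 0 0 0.58;0 0 -0.03 0 0 0 0.58;0 0 -0.015 0 0 0 0.58;0 0 0 0 0 0 0.58' 20; python3 -c "
from h import *
crop('scene','g4',(120,120,280,240),4.7);crop('side','g4d',(140,170,300,290),4.7)
plan([.4755,.391,.2],[180,0,-19.5])"
```

```text
time_s: 52.83
tcp_pos: [0.6145, -0.0411, 0.2144]
eef_rot: [-179.4, -0.2, -86.2]
contact_force: [1.0, 0.1, -0.1]
gripper_width: 0.0508
shift [-0.44    0.1087  0.0085] rot [-0.0025 -0.0046 -1.1656] rows>= 10.9 from [ 0.6124 -0.041   0.21  ] [-1.797e+02 -1.000e-01 -8.630e+01] t 52.93
```

View pics/g4.png

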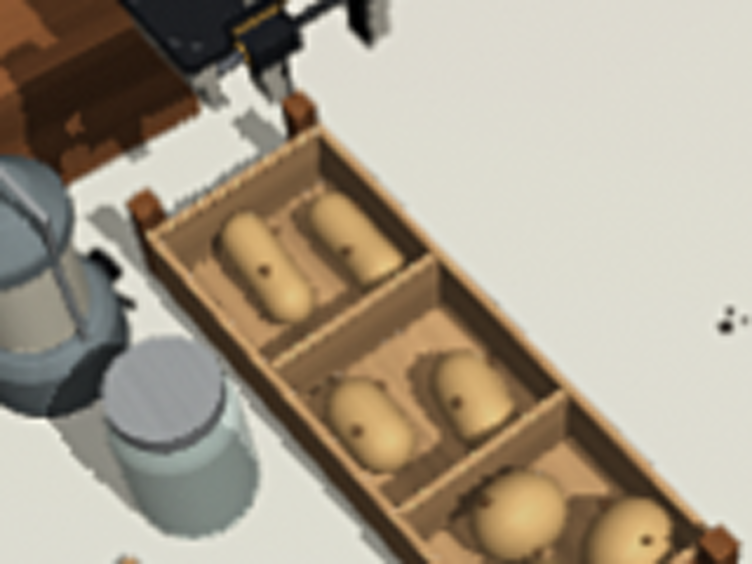

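View pics/g4d.png

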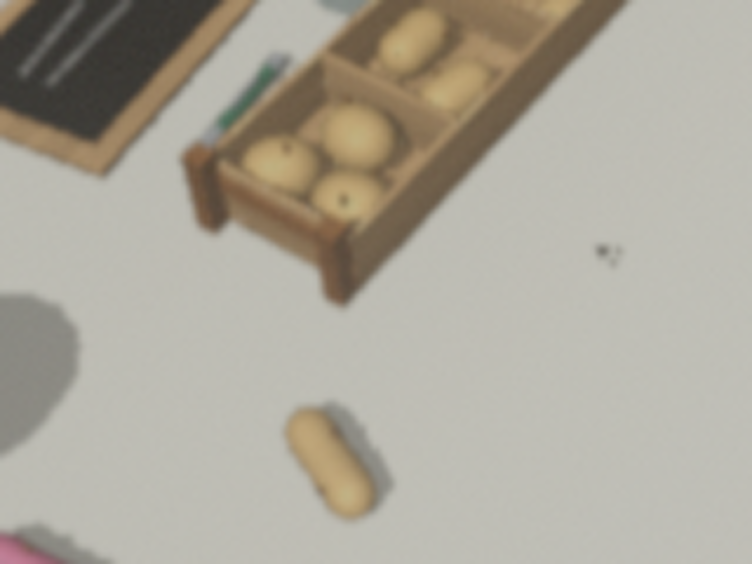

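```bash
python3 -m inch '-0.015 0.003 0 0 0 0 0.62;-0.03 0.0075 0 0 0 0 0.62;-0.036 0.009 0 0 0 0 0.62;-0.036 0.009 0 0 0 0 0.62;-0.036 0.009 0 0 0 0 0.62;-0.036 0.009 0 0 0 0 0.62;-0.036 0.009 0 0 0 0 0.62;-0.036 0.009 0 0 0 0 0.62;-0.036 0.009 0 0 0 0 0.62;-0.036 0.009 0 0 0 0 0.62;-0.036 0.009 0 0 0 0 0.62;-0.035 0.009 0 0 0 0 0.62;-0.026 0.0075 0 0 0 0 0.62;-0.01 0.002 0 0 0 0 0.62;0 0 0 0 0 -0.06 0.62;0 0 0 0 0 -0.11 0.62;0 0 0 0 0 -0.11 0.62;0 0 0 0 0 -0.11 0.62;0 0 0 0 0 -0.11 0.62;0 0 0 0 0 -0.11 0.62' 20; python3 -m inch '0 0 0.01 0 0 -0.11 0.62;0 0 0.02 0 0 -0.11 0.62;0 0 0.02 0 0 -0.11 0.62;0 0 0.02 0 0 -0.11 0.62;0 0 0.015 0 0 -0.11 0.62;0 0 0 0 0 -0.005 0.62;0 0 0 0 0 0 0.62'; python3 -c "
from h import *
plan([.4755,.391,.005],[180,0,-19.5])
crop('wrist','g5w',(0,0,512,384),1.5)
crop('side','g5d',(140,170,300,290),4.7)"
```

```text
time_s: 54.6
tcp_pos: [0.4735, 0.39, 0.2059]
eef_rot: [179.9, -0.2, -51.0]
contact_force: [1.5, -0.4, 0.7]
gripper_width: 0.0542
time_s: 55.18
tcp_pos: [0.4736, 0.3895, 0.1208]
eef_rot: [179.7, -0.1, -19.7]
contact_force: [0.6, -0.4, -0.0]
gripper_width: 0.0544
shift [ 0.001  -0.0026  0.1158] rot [ 0.0051 -0.002  -0.0037] rows>= 2.8 from [0.4736 0.3895 0.1208] [ 1.797e+02 -1.000e-01 -1.970e+01] t 55.18
```

View pics/g5w.png

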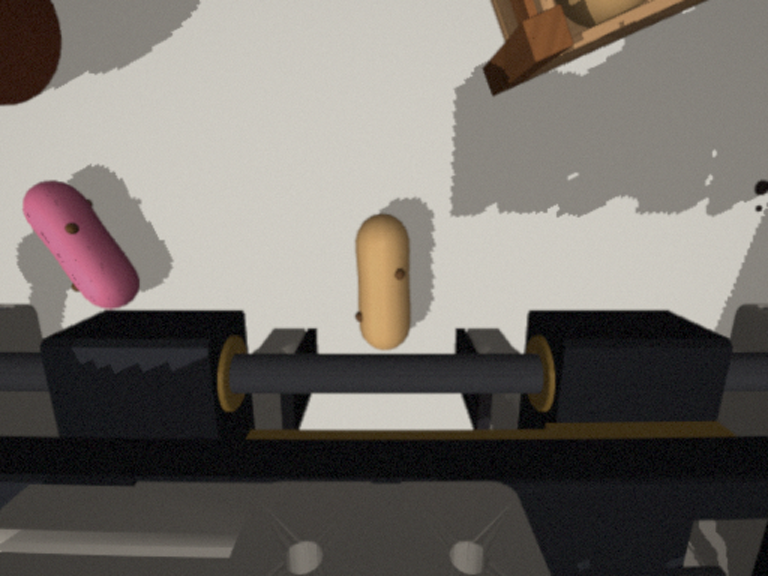

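View pics/g5d.png

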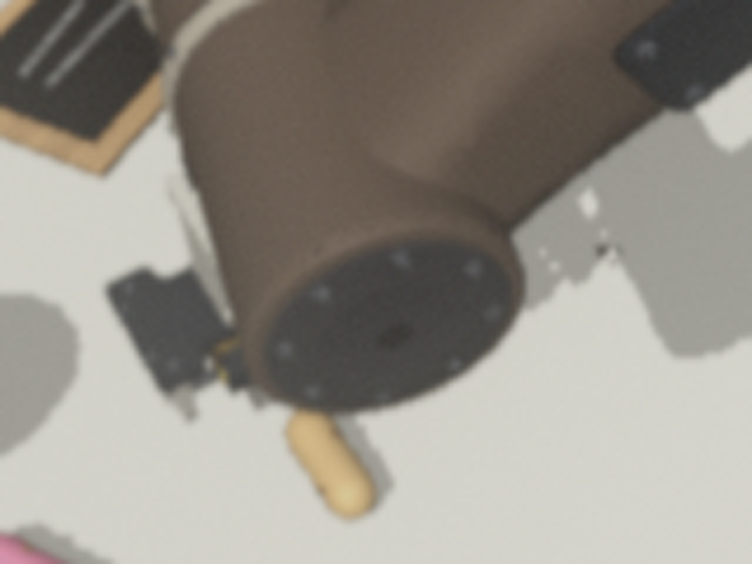

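```bash
python3 -m inch '0 -0.002 0.015 0 0 0 0.62;0 0 0.025 0 0 0 0.62;0 0 0.025 0 0 0 0.62;0 0 0.022 0 0 0 0.62;0 0 0.017 0 0 0 0.62;0 0 0.008 0 0 0 0.62;0 0 0.003 0 0 0 0.62;0 0 0 0 0 0 0.3;0 0 0 0 0 0 0;0 0 0 0 0 0 0;0 0 0 0 0 0 0;0 0 0 0 0 0 0;0 0 -0.01 0 0 0 0;0 0 -0.02 0 0 0 0;0 0 -0.03 0 0 0 0;0 0 -0.03 0 0 0 0;0 0 -0.03 0 0 0 0;0 0 -0.02 0 0 0 0;0 0 -0.01 0 0 0 0;0 0 0 0 0 0 0' 20; python3 -c "
from h import *
print(px2w('scene',[(195.5,170.4)],.023).round(3))
plan([.641,-.045,.16],[180,0,-86.2])
crop('side','g6d',(140,170,300,290),4.7)"
```

```text
time_s: 56.95
tcp_pos: [0.4753, 0.3936, 0.1601]
eef_rot: [-179.8, -0.2, -19.5]
contact_force: [0.6, -0.2, -1.2]
gripper_width: 0.0336
[[ 0.61  -0.044  0.023]]
shift [3.027e-01 3.581e-01 3.000e-04] rot [-0.0049 -0.002   1.1639] rows>= 11.2 from [0.4753 0.3936 0.1601] [-179.8   -0.2  -19.5] t 56.95
```

View pics/g6d.png

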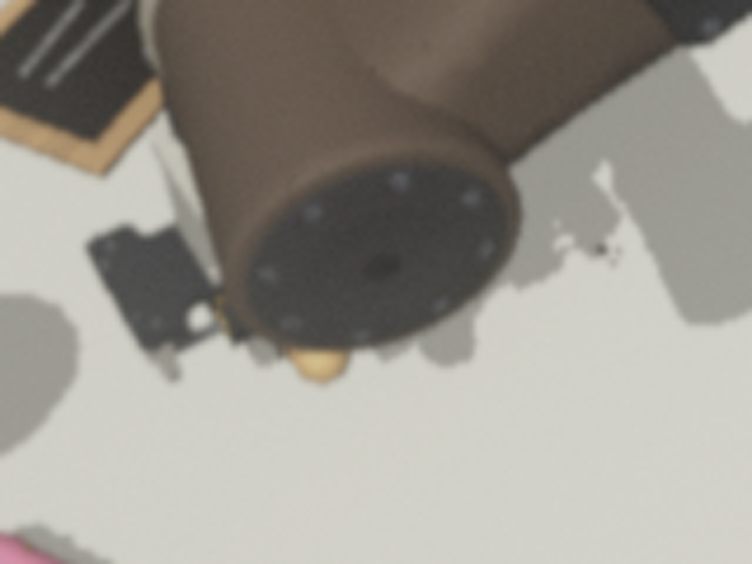

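```bash
python3 -m inch '0 0 0 0 0 0.06 0;0 0 0 0 0 0.11 0;0 0 0 0 0 0.11 0;0 0 0 0 0 0.11 0;0 0 0 0 0 0.11 0;0 0 0 0 0 0.11 0;0 0 0 0 0 0.11 0;0 0 0 0 0 0.11 0;0 0 0 0 0 0.11 0;0 0 0 0 0 0.11 0;0 0 0 0 0 0.11 0;0.015 -0.005 0 0 0 0.004 0;0.028 -0.0085 0 0 0 0 0;0.036 -0.011 0 0 0 0 0;0.036 -0.011 0 0 0 0 0;0.036 -0.011 0 0 0 0 0;0.036 -0.011 0 0 0 0 0;0.036 -0.011 0 0 0 0 0;0.036 -0.011 0 0 0 0 0;0.036 -0.011 0 0 0 0 0' 20; python3 -m inch '0.036 -0.011 0 0 0 0 0;0.036 -0.011 0 0 0 0 0;0.036 -0.011 0 0 0 0 0;0.03 -0.009 0 0 0 0 0;0.013 -0.005 0 0 0 0 0;0 0 0.02 0 0 0 0;0 0 0.02 0 0 0 0;0 0 0.015 0 0 0 0;0 0 0.005 0 0 0 0;0 0 0 0 0 0 0' 20; python3 -c "
from h import *
plan([.641,-.045,.055],[180,0,-86.2])
crop('scene','g7',(120,120,280,240),4.7)"
```

```text
time_s: 58.67
tcp_pos: [0.5836, 0.1016, 0.1562]
eef_rot: [179.9, -0.2, -86.1]
contact_force: [0.3, 1.5, -0.9]
gripper_width: 0.0332
time_s: 59.5
tcp_pos: [0.6394, -0.0439, 0.0957]
eef_rot: [179.8, -0.2, -86.2]
contact_force: [-0.1, -0.1, -0.3]
gripper_width: 0.0338
shift [ 0.001  -0.0016  0.0407] rot [ 0.0032 -0.0033  0.0003] rows>= 1.0 from [ 0.6394 -0.0439  0.0957] [179.8  -0.2 -86.2] t 59.5
```

View pics/g7.png

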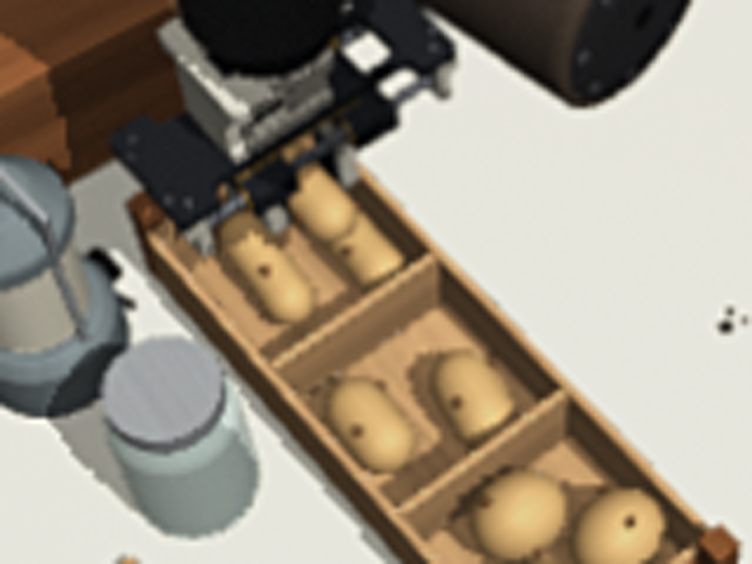

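```bash
python3 -m inch '0 0 0.012 0 0 0 0;0 0 0.012 0 0 0 0;0 0 0.006 0 0 0 0;0 0 0 0 0 0 0' 20;  python3 -m inch '0 0 0 0 0 0 0.55;0 0 0 0 0 0 0.55;0 0 -0.01 0 0 0 0.55;0 0 -0.025 0 0 0 0.55;0 0 -0.03 0 0 0 0.55;0 0 -0.03 0 0 0 0.55;0 0 -0.03 0 0 0 0.55;0 0 -0.015 0 0 0 0.55;0 0 0 0 0 0 0.55' 20; python3 -c "
from h import *
crop('scene','g8',(120,120,280,240),4.7);crop('side','g8d',(180,110,340,230),4.7)"
```

```text
time_s: 59.88
tcp_pos: [0.6401, -0.0437, 0.0664]
eef_rot: [179.9, -0.2, -86.2]
contact_force: [-0.4, 0.6, -0.8]
gripper_width: 0.0334
time_s: 60.63
tcp_pos: [0.6435, -0.0432, 0.2149]
eef_rot: [-179.4, -0.2, -86.2]
contact_force: [0.6, 0.5, 0.3]
gripper_width: 0.0481
```

View pics/g8.png

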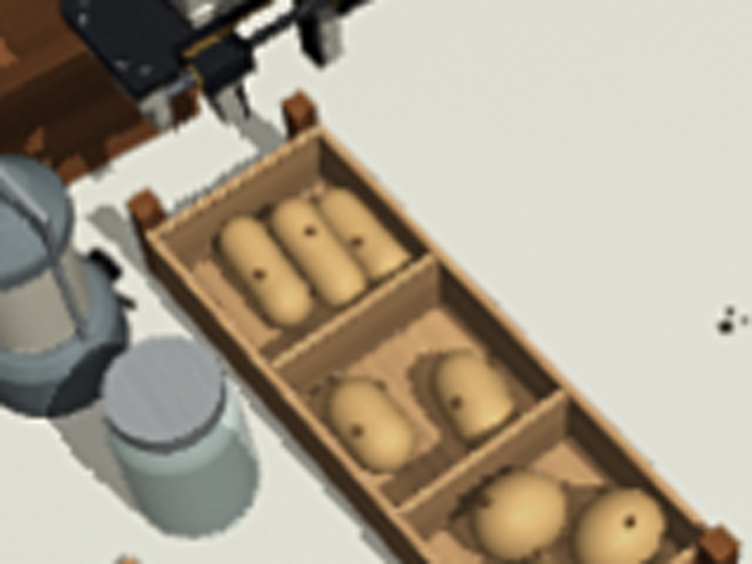

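View pics/g8d.png

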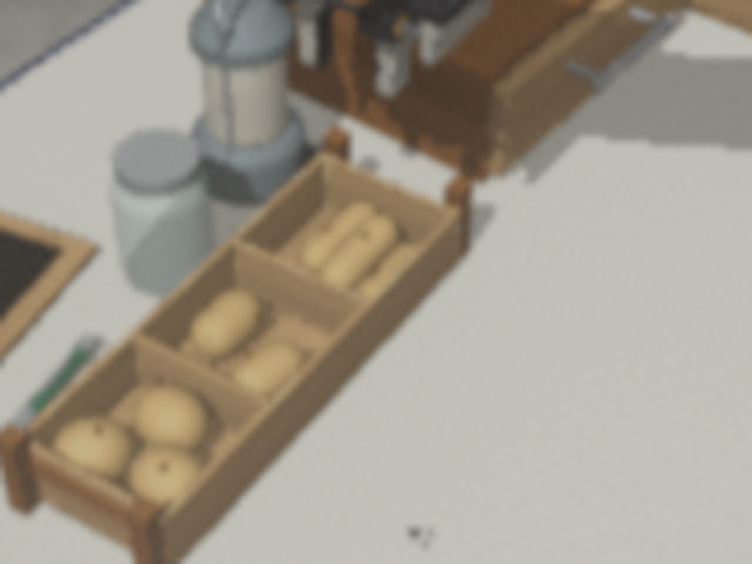

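```bash
python3 -m inch '0.01 0.02 -0.02 0 0 0 0.55;0.02 0.03 -0.02 0 0 0 0.55;0.02 0.03 0 0 0 0 0.55;0.02 0.03 0 0 0 0 0.55;0.02 0.03 0 0 0 0 0.55;0.02 0.01 0 0 0 0 0.55;0 0 0 0 0 0 0.55' 20; python3 -c "
from h import *
crop('scene','h1',(0,0,512,384),1.55);crop('side','h2',(0,0,512,384),1.55)
for c in ['scene','side']:
  r.capture(c)
  for t in ('round3','long3'):
    for o in r.recognise(t,c): print(c,t,np.round(o['xy'],1),round(o['p'],2),px2w(c,o['xy'],.03)[0].round(3))
"
```

```text
time_s: 61.32
tcp_pos: [0.4957, -0.1651, 0.2484]
eef_rot: [-179.9, -0.2, -86.3]
contact_force: [0.8, -0.7, -0.8]
gripper_width: 0.0479
scene round3 [253.1 232. ] 0.83 [0.593 0.227 0.03 ]
scene round3 [229.5 226.9] 0.72 [0.637 0.175 0.03 ]
scene round3 [234.1 249.7] 0.59 [0.666 0.239 0.03 ]
scene long3 [341.3 322.3] 0.91 [0.565 0.562 0.03 ]
scene long3 [173.4 176.9] 0.82 [ 0.678 -0.059  0.03 ]
scene long3 [381.4 215.8] 0.76 [0.268 0.404 0.03 ]
scene long3 [194.5 168.4] 0.58 [ 0.61  -0.047  0.03 ]
scene long3 [385.1 253.9] 0.55 [0.343 0.495 0.03 ]
scene long3 [183.4 171.5] 0.53 [ 0.643 -0.058  0.03 ]
side round3 [214.4 197.3] 0.62 [0.652 0.177 0.03 ]
side round3 [217.9 209.7] 0.48 [0.604 0.212 0.03 ]
side round3 [201.2 204.2] 0.47 [0.666 0.229 0.03 ]
side long3 [269.4 313.2] 0.93 [0.25  0.398 0.03 ]
side long3 [149.  290.3] 0.7 [0.556 0.552 0.03 ]
side long3 [256.5 165.7] 0.59 [ 0.636 -0.042  0.03 ]
side long3 [224.8 320.6] 0.56 [0.33  0.486 0.03 ]
side long3 [249.9 158.4] 0.44 [ 0.682 -0.06   0.03 ]
side long3 [203. 203.] 0.2 [0.665 0.221 0.03 ]
```

View pics/h1.png

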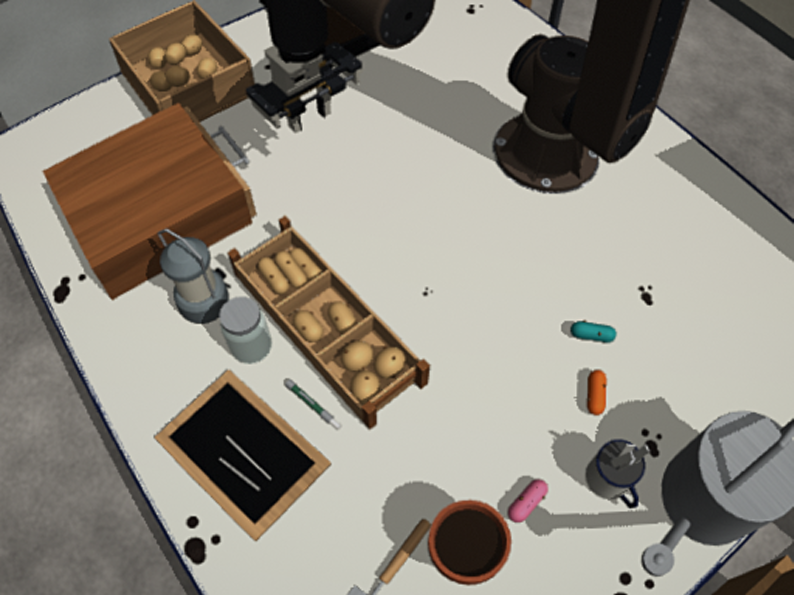

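View pics/h2.png

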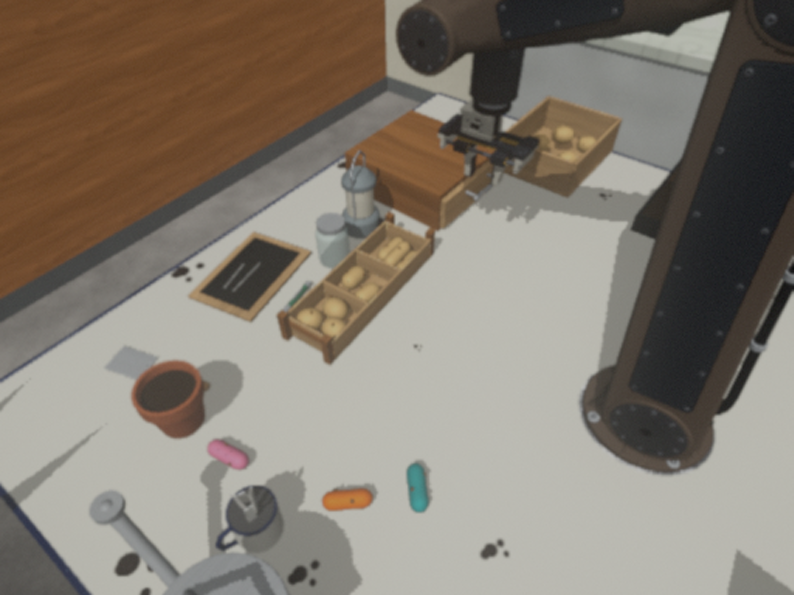

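```bash
python3 -c "
from h import *
crop('scene','h3',(100,60,180,150),7)
crop('side','h4',(220,70,330,150),7)
print(r.get_state()['time_s'])"
```

```text
61.8167
```

View pics/h3.png

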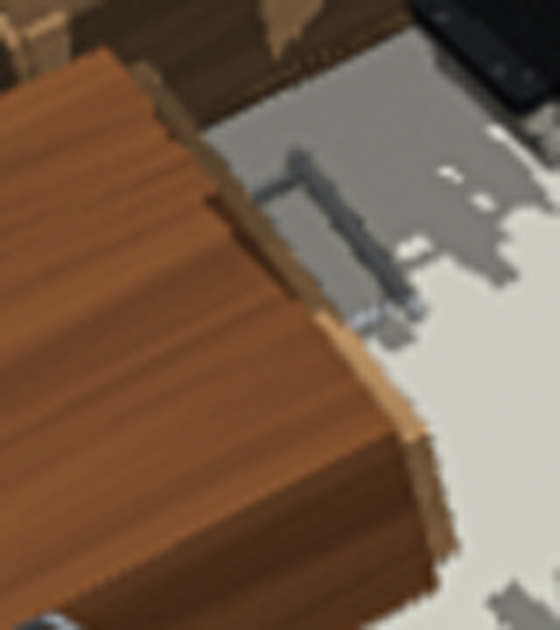

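View pics/h4.png

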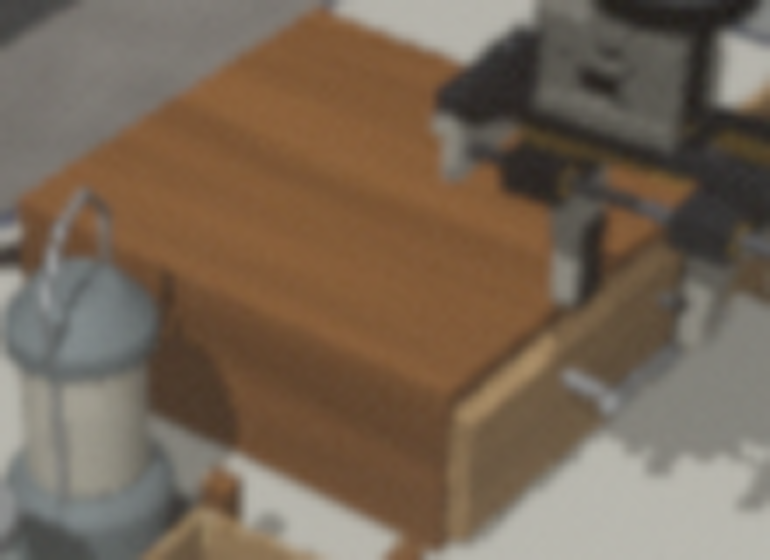

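The drawer front sits flush against the unit, all the potatoes are in their cells, and the arm is clear of everything, so I'm handing the job in.

```bash
python3 -c "
from plant import r
r.close_job(); print('handed in', r.get_state()['time_s'])"
```

```text
the job is handed in; nothing more can be done
the job is handed in; nothing more can be done
```

The job is done and handed in at about 62 s of the 210 s allowed; no verdict was given.

- **Scoops:** I tipped one long potato into the right-hand cell and two round ones into the left-hand cell. At the tip each scoop's nose was about 0.10 m up and within 5 cm of its cell's centre, at roughly 54 degrees. I held each for at least half a second.
- **Drawer:** Both empty scoops lie side by side in it. I pushed it shut by the handle until it stopped against about 15 N, and the last pictures show its front flush with the unit. I had no reading of the drawer joint itself.
- **Loose potatoes:** One round potato went into the left cell and two long ones into the right.

The last pictures from both fixed cameras show three round potatoes on the left, three long on the right and the two of the third sort still in the middle. The chalk holder, jar and mug look undisturbed. I saw no tan potato left on the table, only the turquoise, orange and pink look-alikes.

- **Small disagreements:** The two cameras differed by up to about 2 cm on where things lay. The round potatoes in the left cell shifted a little after the third one dropped in; they were still well inside the limits.
- **Last long potato:** It may rest slightly raised between the other two.

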